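# Reload the heel-pressing jig

## Robot

A 6-joint arm with a two-finger parallel gripper is mounted at the origin on the work surface. World frame = base frame: x ahead of the robot, y to its left, z up, the work surface at z = 0. Lengths are in mm, angles in rad, forces in N, time in s.
With the tool pointing down it reaches from about 350 to 875 mm from the base axis. Payload 4.2 kg.
Tool frame: the origin (TCP) lies on the mounting face of the last link; the fingertips stand 173 mm ahead of it and the grasp point (between the pads) lies 155 mm ahead of it; z points along the fingers, y is the line along which they close (so a half turn about z gives the same grasp; the last joint's range is limited). The gripper opens to 85 mm and grips with 20 to 120 N. Pads are 22 mm wide; open, the fingers measure 114 mm over their backs; the gripper's body (76 mm by 85 mm) begins 54 mm behind the grasp point. The pads swing forward as they close: fully open they stand 13 mm farther back than shut.
Start: joints at [0.259, 0.385, 0.008, 0, -1.194, -0.259], TCP at [624.98, 0.025, 404.712] pointing down, gripper open.
Joint ranges: [-3.14, 3.14], [-1.21, 2.06], [-1.07, 1.41], [-3.16, 2.05], [-2.99, -0.16], [-3.1, 3.1]. Speed limits (rad/s): [2.79, 2.79, 3.14, 3.14, 3.14, 3.14].

## Interface

Orientations are given as a unit quaternion [x, y, z, w].
In Python, from bench import arm gives the robot as it stands. The module is installed in compiled form; this text tells all that it offers.
- The arm moves only by the tool move_arm, never from a script. Its arguments are lists of equal length, an entry for each row: "fingers": the finger opening in mm, from 0 to 85.4; "travel": the shift along the tool's x, y, z in mm, a list of three; "dr": the turn, a rotation vector about the tool's x, y, z in rad, a list of three. A call has 1 to 10 rows; each row is the pose to reach, as a shift and turn from the pose commanded when the call began, along the tool's axes at that moment; what a row does not reach only later rows make up. A row lasts 1/10 s, in which the tool goes at most 50 mm and 8.59 degrees, less where a joint would pass 70% of its speed; a pose out of reach is approached as far as the arm can. A call with a gripper value outside its range is refused whole. The fingers move at their own pace and stop on an object; the grip force is fixed at half the most. Time passes only in rows, so rows that repeat a pose let the fingers close. It gives the time, the measured TCP pose, the force, the opening and the grip force at its end, in the units of the state.
- arm.read_state(): the state, without advancing time (a new reading comes with each control period).
- arm.get_image(name): name is "scene" or "side" or "wrist"; returns the picture (384x512x3 uint8, red, green, blue); there is no depth.
- arm.camera_model(name): a dict with "intrinsics" (3x3 intrinsics, pixels), "pose" (4x4, takes a point from camera to world coordinates). Camera axes: x right, y up, looking along -z (the intrinsics and any distortion apply to the point x, -y, -z); pixel columns grow to the right and rows downward; lengths in mm; the calibration is good to about 2 mm. A picture is of the moment at which its call begins: read the wrist's pose just before it. camera_model takes no time and is no camera call; for the wrist camera it gives the pose at the moment of the call.
- arm.job_done(): hands the job in; it is judged then, once.
The state is a dict: "clock": time; "joints": joint angles; "joint_vel": joint speeds; "joint_efforts": joint torques, N m; "position": TCP position; "ee_rot": TCP orientation; "contact_force": force on the tool from outside, world axes, zero at the start; "wrist_torque": the same for the moment, N m; "gripper_width": finger opening in mm; "grasp_force": force on a finger pad.
Only numpy, scipy, OpenCV 4.12 (cv2) and the standard library are available. Lean on these libraries where they do the work, as an engineer would, in place of code of your own. Each camera call takes 0.05 s, during which the arm holds its last target. There are 200 camera calls.

## Task

Swing the turn-bar of the heel jig fully open, put the finished black heels from the jig flat into the blue tray, and seat every tan heel blank that is on the bench fully home in the nest of its own shape. Only when all of that is done, swing the bar fully closed over the nests again; leave the tools and pots on the bench alone.

Things in the scene. Friction and masses are not known exactly. Their poses are not given: they have to be found in the camera images.
- jig: The heel jig: a dark green steel base plate 100 (x) by 360 (y) by 10 thick, fixed to the bench; origin under its centre. Four grey nests stand in a row along its y, at y = -136, -60, +60 and +136 mm, in an order that changes from start to start. A pivot post (26 diameter) stands at its centre and carries the turn-bar.
- turnbar (a joint): Angle (rad) of the turn-bar, a flat steel bar 330 long, 20 wide, 12 thick, pivoted at its middle. 0 = closed stop, along the row over all nests; pi/2 = open stop, across the row. It grows anticlockwise seen from above (the knob end goes from jig +y round to jig -x, nearer the robot). Underside 57, top 69 mm above the bench, 7 mm above seated heels. Stiff hinge (0.15 N m): it stays where left.
- bar_knob (a point): The red knob on the turn-bar by which it is swung: upright cylinder 20 diameter, 34 high standing on the bar 120 mm from the pivot; this point is on its axis at mid-height (86 mm above the bench). It can be pinched from above.
- bar_pivot (a point): On the vertical pivot axis of the turn-bar, at the height of the bar's underside.
- seat_dee (a point): Centre of the pocket floor of the dee nest, 14 mm above the bench; axes as the jig's. The nest is a fixed grey block 72 (x) by 70 (y), its top 26 mm above the bench. Its pocket, 12 mm deep with a bevelled mouth and green floor, has the shape of the dee heel, the same way round (heel x, y along seat x, y), with about 2 mm play all round. A seated heel's origin coincides with this point.
- seat_rect (a point): Centre of the pocket floor of the rect nest, 14 mm above the bench; axes as the jig's. The nest is a fixed grey block 72 (x) by 70 (y), its top 26 mm above the bench. Its pocket, 12 mm deep with a bevelled mouth and green floor, has the shape of the rect heel, the same way round (heel x, y along seat x, y), with about 2 mm play all round. A seated heel's origin coincides with this point.
- seat_round (a point): Centre of the pocket floor of the round nest, 14 mm above the bench; axes as the jig's. The nest is a fixed grey block 72 (x) by 70 (y), its top 26 mm above the bench. Its pocket, 12 mm deep with a bevelled mouth and green floor, has the shape of the round heel, the same way round (heel x, y along seat x, y), with about 2 mm play all round. A seated heel's origin coincides with this point.
- seat_oval (a point): Centre of the pocket floor of the oval nest, 14 mm above the bench; axes as the jig's. The nest is a fixed grey block 72 (x) by 70 (y), its top 26 mm above the bench. Its pocket, 12 mm deep with a bevelled mouth and green floor, has the shape of the oval heel, the same way round (heel x, y along seat x, y), with about 2 mm play all round. A seated heel's origin coincides with this point.
- blank_dee: Loose tan leather heel blank, D-shaped: 50 wide (its x) by 56 long (its y); the flat back is at y = -28, the half-round nose (radius 25, centred at y = +3) ends at y = +28, the flat parallel sides run from y = -28 to +3; 36 high, 60 to 130 g; origin at the centre of its underside (middle of its x and y extents). Starts flat on the bench beside the jig. Grip it across its x. May be absent.
- blank_rect: Loose tan leather heel blank, rectangular: 42 wide (its x) by 58 long (its y); 36 high, 60 to 130 g; origin at the centre of its underside (middle of its x and y extents). Starts flat on the bench beside the jig. Grip it across its x. May be absent.
- blank_round: Loose tan leather heel blank, round: 50 in diameter, any turn about z will do; 36 high, 60 to 130 g; origin at the centre of its underside (middle of its x and y extents). Starts flat on the bench beside the jig. Grip it across its x. May be absent.
- blank_oval: Loose tan leather heel blank, oval with straight sides: 34 wide (its x) by 60 long (its y), straight sides from y = -13 to +13, round ends of radius 17; 36 high, 60 to 130 g; origin at the centre of its underside (middle of its x and y extents). Starts flat on the bench beside the jig. Grip it across its x. May be absent.
- pressed_dee: Pressed, finished black heel of the same shape and size as blank_dee, origin likewise; it starts seated in the nest of its shape under the closed turn-bar. May be absent.
- pressed_rect: Pressed, finished black heel of the same shape and size as blank_rect, origin likewise; it starts seated in the nest of its shape under the closed turn-bar. May be absent.
- pressed_round: Pressed, finished black heel of the same shape and size as blank_round, origin likewise; it starts seated in the nest of its shape under the closed turn-bar. May be absent.
- tray: Blue open tray for finished heels, 130 (x) by 160 (y), walls 5 thick and 25 high, floor 5 thick, heavy and standing on the bench; origin under its centre. Two heels fit flat side by side along its y, e.g. at y = -36 and +36 mm.
- hammer: Hammer lying beyond the jig; a bystander, leave it alone.
- awl: Awl with wooden handle lying near the robot on its right; a bystander, leave it alone.
- brush: Brush lying beyond the jig; a bystander, leave it alone.
- glue_pot: Small green jar, 52 diameter, 85 high, beyond the jig on the right; a bystander, leave it alone.
- polish_tin: Flat red tin, 68 diameter, 26 high, beyond the jig on the left; a bystander, leave it alone.
- tack_cup: Small brass cup, 54 diameter, 30 high, near the robot on its left; a bystander, leave it alone.
Things that resemble listed ones, but are neither listed nor needed, are in the scene too. Of the things that look like the tray, take the one that is farthest to the robot's right at the start.

How it is judged:
By the outcome, as a careful person would: the job done as asked, in the order asked, and still so for the second after the job is handed in, with the robot touching nothing.
Of pressed_dee, pressed_rect, pressed_round only 1 to 2 are there at a start; the rules pass over those that are not, and their reading is None.
Of blank_dee, blank_rect, blank_round, blank_oval only 3 to 4 are there at a start; the rules pass over those that are not, and their reading is None.
At some moment in a run one of blank_dee, blank_rect, blank_round, blank_oval may be knocked a few centimetres aside while the robot is not near it.
It also fails if it takes over 210 s, if anything falls off the work surface, if the arm or the gripper's body presses on something with over 40 N, if the wrist force passes 120 N, or if a joint passes its speed limit or range.

## Working session

There is one attempt and no reset: what is moved stays moved. The work goes in short steps, Python scripts to look and compute and a tool call to move; the robot and the scene stay as the last step left them, time stands still between calls to the robot, and variables do not carry over. Pictures are saved under pics/ and viewed, at most 14 in all, crops included, and the job is handed in when it is done.

Besides the shell and the picture viewer there is one more tool, called after "Request:" as a command line: name --argument value ..., lists and objects as JSON in quotes. move_arm: Moves the arm, as the interface text tells. Its arguments: {"type":"object","properties":{"fingers":{"type":"array","items":{"type":"number"}},"travel":{"type":"array","items":{"type":"array","items":{"type":"number"}}},"dr":{"type":"array","items":{"type":"array","items":{"type":"number"}}}},"required":["fingers","travel","dr"]}

```bash
mkdir -p pics
python3 - <<'E'
from bench import arm
import cv2,numpy as np
s=arm.read_state();print(s)
for n in ["scene","side","wrist"]:
    m=arm.camera_model(n);print(n,m)
    im=arm.get_image(n);cv2.imwrite(f"pics/{n}0.png",im[:,:,::-1])
E
```

```text
{'clock': 0.0, 'joints': array([ 2.58582763e-01,  3.85571399e-01,  6.68386890e-03, -5.30280424e-04,
       -1.19400435e+00, -2.58627320e-01]), 'joint_vel': array([-1.36632621e-04,  2.00687340e-04, -1.46821575e-05, -3.29838759e-06,
       -3.47399578e-04, -1.02162734e-03]), 'joint_efforts': array([-9.55001960e-04, -3.92286408e+01,  1.88399577e+01,  4.18616563e+00,
       -4.72148502e-03,  8.27910434e-07]), 'position': array([6.24809625e+02, 3.29070397e-02, 4.03630293e+02]), 'ee_rot': array([-0.70702145,  0.70719128,  0.00073981, -0.00078182]), 'contact_force': array([ 0.51381226,  0.32710354, -0.74734514]), 'wrist_torque': array([ 0.04844045, -0.0305465 ,  0.04340886]), 'grasp_force': 0.0, 'gripper_width': 85.24186820227249}
scene {'intrinsics': array([[479.31092661,   0.        , 262.47019136],
       [  0.        , 479.31092661, 191.63742679],
       [  0.        ,   0.        ,   1.        ]]), 'pose': array([[-7.57722343e-01, -4.35967830e-01,  4.85580995e-01,
         1.22271335e+03],
       [ 6.52368372e-01, -5.24868239e-01,  5.46743852e-01,
         7.19840066e+02],
       [ 1.6
[... 510 characters left out ...]
],
       [-1.83218635e-02,  7.18365180e-01,  6.95424890e-01,
         9.17370384e+02],
       [ 0.00000000e+00,  0.00000000e+00,  0.00000000e+00,
         1.00000000e+00]])}
wrist {'intrinsics': array([[317.55969652,   0.        , 253.83665119],
       [  0.        , 317.55969652, 187.1689351 ],
       [  0.        ,   0.        ,   1.        ]]), 'pose': array([[-9.99997351e-01, -1.08860369e-03,  2.02816637e-03,
         6.23171976e+02],
       [ 3.58979529e-04, -9.44075515e-01, -3.29729120e-01,
        -8.42224196e+01],
       [ 2.27368655e-03, -3.29727518e-01,  9.44073405e-01,
         3.73322844e+02],
       [ 0.00000000e+00,  0.00000000e+00,  0.00000000e+00,
         1.00000000e+00]])}
```

View pics/scene0.png

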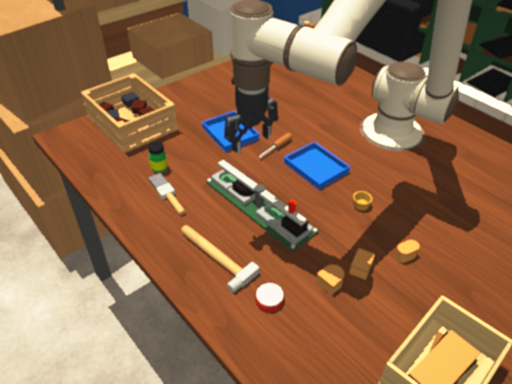

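View pics/side0.png

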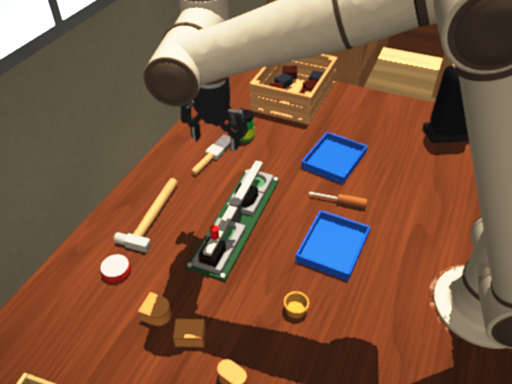

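View pics/wrist0.png

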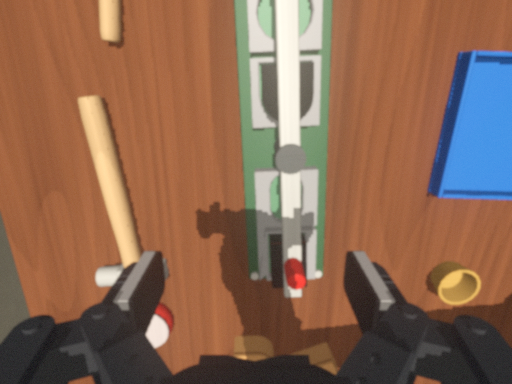

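Scene: jig centre with the white turn-bar, red knob ~(292,205), blue trays at (230,130) and (317,165), and three tan blanks near (331,278), (363,263), (408,250). Side: the same blanks at (155,309), (190,333), (231,373). Wrist: the nests from top are round (empty), dee (black), oval, rect (black), with the knob at (295,273).

```bash
cat > h.py <<'E'
from bench import arm
import cv2,numpy as np
np.set_printoptions(precision=1,suppress=True)
def shot(n,save=None):
    m=arm.camera_model(n); im=arm.get_image(n)
    if save: cv2.imwrite(f"pics/{save}.png",im[:,:,::-1])
    return im,m
def cast(m,px,z):
    px=np.atleast_2d(np.asarray(px,float)); K=m["intrinsics"]; P=m["pose"]
    d=np.c_[(px[:,0]-K[0,2])/K[0,0],-(px[:,1]-K[1,2])/K[1,1],-np.ones(len(px))]@P[:3,:3].T
    o=P[:3,3]; return (o+d*((z-o[2])/d[:,2])[:,None])
def proj(m,p):
    P=m["pose"];K=m["intrinsics"];c=(np.atleast_2d(p)-P[:3,3])@P[:3,:3]
    return np.c_[K[0,0]*c[:,0]/-c[:,2]+K[0,2],K[1,1]*-c[:,1]/-c[:,2]+K[1,2]]
def blobs(mask,amin=60):
    mask=cv2.morphologyEx(mask.astype(np.uint8)*255,cv2.MORPH_OPEN,np.ones((2,2)))
    cs=cv2.findContours(mask,cv2.RETR_EXTERNAL,cv2.CHAIN_APPROX_NONE)[0]
    return sorted([c[:,0,:] for c in cs if cv2.contourArea(c)>amin],key=lambda c:-cv2.contourArea(c))
def hsv(im): return [a.astype(int) for a in cv2.split(cv2.cvtColor(im,cv2.COLOR_RGB2HSV))]
def rect(m,c,z):
    w=cast(m,c,z)[:,:2].astype(np.float32); (cx,cy),(a,b),t=cv2.minAreaRect(w); return np.array([cx,cy,a,b,t])
def tool():
    s=arm.read_state(); 
    from scipy.spatial.transform import Rotation as R
    return s,R.from_quat(s["ee_rot"])
def goto(x,y,z,yaw=None):
    "shift in tool axes to world TCP; yaw = wanted world direction (deg) of tool y axis (closing), mod 180"
    s,r=tool(); t=r.as_matrix().T@(np.array([x,y,z])-s["position"]); ty=r.as_matrix()[:,1]
    out=[np.round(t,1)]
    if yaw is not None:
        d=(yaw-np.degrees(np.arctan2(ty[1],ty[0]))+90)%180-90; out.append(("dr z rad",round(-np.radians(d),3)))
    print("travel",*out); return t
E
python3 - <<'E'
from h import *
for n in ["scene","side","wrist"]:
    im=cv2.imread(f"pics/{n}0.png")[:,:,::-1].copy(); m=arm.camera_model(n); h,s,v=hsv(im)
    print(n)
    for c in blobs((h>100)&(h<125)&(s>170)&(v>100),150)[:3]: print(" tray",rect(m,c,25),c.mean(0))
    for c in blobs(((h<4)|(h>176))&(s>180)&(v>120),20)[:4]: print(" red",rect(m,c,103),c.mean(0),c.min(0),c.max(0))
    for c in blobs((h>12)&(h<24)&(s>110)&(v>140),60)[:10]: print(" tan",rect(m,c,36),c.mean(0).round(),c.min(0),c.max(0))
    g=(h>60)&(h<90)&(s>80)&(v<160)
    for c in blobs(g,60)[:4]: print(" green",rect(m,c,10),c.mean(0).round(),c.min(0),c.max(0))
E
```

```text
scene
 tray [353.  -10.4 168.8 139.4  88.1] [317.5 165.7]
 tray [ 490.5 -332.5  193.9   79.4   59.3] [219.9 132.1]
 tray [ 422.8 -250.    81.7   54.9   49.7] [249.5 137.7]
 red [834.5 311.7  19.2  48.4  43.8] [269.5 308. ] [258 303] [281 312]
 red [594.2 127.9  39.7  12.7  46.9] [292.4 207.5] [290 202] [295 213]
 tan [ 490.4 -752.8  596.9  378.4   21.9] [156.  85.] [82 55] [231 128]
 tan [596.9 605.3 247.4 164.3   4.6] [443. 350.] [384 300] [511 383]
 tan [  600.9 -1613.1   418.3   262.4    71. ] [25. 15.] [0 0] [62 36]
 tan [  216.4 -1366.9   372.9   133.1     1.9] [135.  10.] [100   0] [167  23]
 tan [1065.1 -515.9   21.9  326.8    1. ] [ 21. 179.] [  0 149] [ 45 208]
 tan [803.4  54.4  29.7 207.4   5.4] [214. 251.] [182 226] [242 274]
 tan [ 978.6 -828.5   54.   208.6    2.7] [ 12. 120.] [  0 104] [ 29 134]
 tan [628.3 308.5  55.3  56.3   2.6] [332. 276.] [318 267] [343 287]
 tan [425.9 373.9  81.1  44.2   1.9] [408. 250.] [398 240] [420 261]
 tan [535.2 329.1  54.   41.2  23.9] [365. 261.] [354 251] [375 270]
 green [-919.4 -172.3  928.5  191.5   28.4] [487.  39.] [462   0] [511 
[... 1195 characters left out ...]
73]
 green [537.3  64.5  11.4 175.9   2.6] [241. 248.] [226 221] [256 274]
 green [ 544.5 -101.7   11.5  142.3    2.3] [266. 201.] [255 183] [276 219]
 green [581.2  44.5  14.3  47.5   0.8] [228. 235.] [223 228] [234 241]
wrist
 tray [378.8 -21.5  76.9 171.2  15. ] [477.4 136.8]
 red [581.4 104.3  16.9  30.7  20.4] [297.3 274.9] [289 262] [306 288]
 red [714.8 152.2  10.5  22.6  41.1] [165.1 314.9] [157 307] [172 323]
 tan [361.  169.5  55.1  56.7  45.6] [460. 287.] [438 266] [482 306]
 tan [772.2  29.   13.8 192.6   8.5] [117. 172.] [87 96] [140 258]
 tan [636.3 273.3  28.9  50.6  39.1] [245. 352.] [235 337] [263 360]
 tan [ 752.8 -133.    37.8    7.7   75.7] [117.  22.] [111   0] [120  42]
```

Request:
move_arm --fingers '[85, 85, 85, 85, 85, 85]' --travel '[[60, 35, -75], [60, 35, -75], [60, 35, -75], [60, 35, -75], [60, 35, -75], [60, 35, -75]]' --dr '[[0, 0, 0], [0, 0, 0], [0, 0, 0], [0, 0, 0], [0, 0, 0], [0, 0, 0]]'

```text
clock: 0.75
position: [590.2, -59.4, 477.9]
ee_rot: [0.707, -0.707, -0.001, 0.001]
contact_force: [-0.1, 0.4, 0.1]
gripper_width: 85.1
grasp_force: 0.0
```

Run:
```python
from h import *
im,m=shot("wrist","w1"); print(m["pose"][:3,3])
np.savez("w1.npz",**m)
h,s,v=hsv(im)
g=(h>45)&(h<95)&(s>60)&(v>40)
L=[];Rr=[]
for r in range(0,300,2):
    c=np.where(g[r])[0]
    if len(c)>6 and c.max()-c.min()<150: L.append((c.min(),r));Rr.append((c.max()+1,r))
for a in (L,Rr):
    w=cast(m,a,10)[:,:2]; vx,vy,x0,y0=cv2.fitLine(w.astype(np.float32),cv2.DIST_HUBER,0,.01,.01).ravel()
    print("edge: x at y=0",x0-vx/vy*y0,"slope dx/dy",vx/vy,len(a),w.min(0),w.max(0))
cs=blobs(g,100)
for c in cs: print("green",rect(m,c,10),c.min(0),c.max(0))
for c in blobs(((h<6)|(h>174))&(s>170)&(v>110),20)[:4]: print(" red",rect(m,c,103),c.mean(0),c.min(0),c.max(0))
for c in blobs((s<60)&(v>90),60)[:12]: print("grey",c.mean(0).round(),rect(m,c,26),rect(m,c,69)[:2])
```

```text
[ 588.6 -143.6  447.5]
edge: x at y=0 633.3359 slope dx/dy -0.05228085 74 [ 624.  -184.3] [641.6 131.5]
edge: x at y=0 537.46533 slope dx/dy -0.03589903 74 [ 532.7 -184.3] [589.4 131.7]
green [618.  -21.9  32.7 127.1   2.5] [218 122] [244 208]
green [555.7 -29.7  34.3 125.7   2.1] [264 116] [288 202]
green [537.8 100.8   7.9 114.1   2.1] [283 209] [288 274]
 red [579.3 102.8  33.2  18.1  90. ] [259.9 280.1] [253 269] [267 291]
 red [709.5 158.1  10.   24.6  27.3] [162.1 315.3] [157 308] [166 323]
grey [256. 169.] [585.8 -10.1  94.  349.5   2.3] [586.  -23.7]
grey [ 12. 250.] [939.4 126.  345.9  69.1  75.3] [903.6  98.5]
grey [113.  12.] [ 753.4 -213.2   46.5   28.3    0. ] [ 736.6 -206.1]
grey [135. 281.] [775.  158.  125.2  28.1  63.1] [756.  127.2]
grey [375. 281.] [395.5 158.7  28.3 125.4  27. ] [415.2 127.9]
grey [393.  53.] [ 416.  -170.6   74.3    7.9    8.6] [ 433.6 -167.8]
grey [154. 329.] [751.5 254.6  54.6  23.1  66.2] [734.9 213.9]
grey [112. 280.] [808.4 159.1  29.6  34.1  89.9] [786.  128.2]
```

View pics/w1.png

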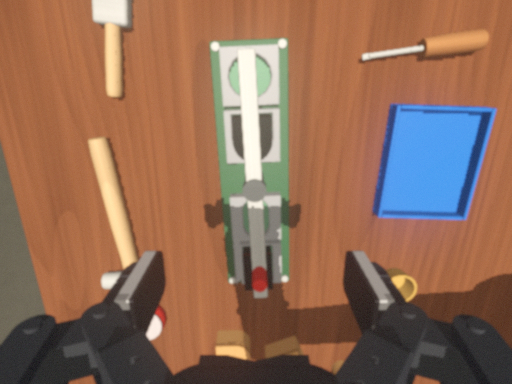

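The wrist view shows the full jig: corner bolts at (214,45), (283,42), (286,279), (233,281), and the knob at (260,280). From the top, the nests are round, dee (black), oval and rect (black).

Run:
```python
from h import *
im=cv2.imread("pics/w1.png")[:,:,::-1].copy(); m=dict(np.load("w1.npz"))
h,s,v=hsv(im)
P=[]
for (x,y) in [(214,46),(283,43),(286,279),(233,281)]:
    sub=np.argwhere((v[y-7:y+8,x-7:x+8]>150)&(s[y-7:y+8,x-7:x+8]<50)); P.append(sub.mean(0)[::-1]+[x-7,y-7])
    print(len(sub),P[-1])
w=cast(m,P,13)[:,:2];print(w,"centre",w.mean(0),"sides",np.linalg.norm(np.diff(np.r_[w,w[:1]],axis=0),axis=1))
d=(w[2]+w[3]-w[0]-w[1]);e=(w[0]+w[3]-w[1]-w[2]);print("yaw",np.degrees(np.arctan2(-d[0],d[1])),np.degrees(np.arctan2(e[1],e[0])))
# pivot cap
c=cast(m,[[254.5,190]],72);print("pivot?",c)
k=cast(m,[[260,291]],103);print("knob far rim",k)
for n in("scene","side"):
    i,mm=shot(n,n+"1");h,s,v=hsv(i)
    cs=blobs(((h<6)|(h>174))&(s>160)&(v>90),15)
    for c in cs:print(n,"red",c.mean(0),c.min(0),c.max(0),rect(mm,c,86))
```

```text
117 [215.8  46.8]
119 [281.1  43.8]
50 [284.1 277.8]
23 [231. 280.]
[[ 634.9 -178.5]
 [ 552.9 -182. ]
 [ 538.3  162.7]
 [ 623.8  166.8]] centre [587.5  -7.8] sides [ 82.  345.   85.7 345.5]
yaw 2.136110580698632 2.562853556459529
pivot? [[586.4  -8.7  72. ]]
knob far rim [[579.3 119.4 103. ]]
scene red [332.8  46. ] [329  34] [337  57] [-172.5 -447.7  203.8   31.6   42.8]
scene red [270.3 307.6] [257 302] [284 312] [823.7 304.1  23.8  57.7  47.3]
scene red [292.4 207.5] [289 202] [295 213] [582.6 115.1  41.1  15.5  46.4]
scene red [315.1  40.8] [313  33] [318  49] [-144.1 -520.6  144.9   17.8   40.9]
scene red [137.3 105.9] [133 103] [142 108] [ 651.7 -552.2   17.7   42.8    7.7]
side red [118.7 277. ] [103 266] [131 283] [706.2 298.7  61.   33.4  50.5]
side red [215.  232.7] [211 226] [219 240] [578.8 110.6  17.9  42.5  27.8]
side red [310.9  84.3] [308  82] [314  87] [ 588.4 -560.    18.8   30.1   19.7]
side red [290.6  70. ] [286  68] [296  71] [ 679.  -620.8   32.7   19.1   22.8]
```

Request:
move_arm --fingers '[60, 60, 60, 60, 60, 60, 60, 60]' --travel '[[-170, 10, 100], [-170, 10, 100], [-170, 10, 100], [-170, 10, 100], [-170, 10, 178], [-170, 10, 178], [-170, 10, 178], [-170, 10, 178]]' --dr '[[0, 0, -0.04], [0, 0, -0.04], [0, 0, -0.04], [0, 0, -0.04], [0, 0, -0.04], [0, 0, -0.04], [0, 0, -0.04], [0, 0, -0.04]]'

```text
clock: 1.7
position: [580.6, 110.4, 302.0]
ee_rot: [0.721, -0.693, 0.0, 0.0]
contact_force: [0.3, 0.2, 1.0]
gripper_width: 59.7
grasp_force: 0.0
```

Run:
```python
from h import *
goto(580,111,250,2.3)
im,m=shot("wrist","w2")
h,s,v=hsv(im)
for c in blobs(((h<6)|(h>174))&(s>170)&(v>90),20)[:4]: print(" red",rect(m,c,103),c.mean(0),c.min(0),c.max(0),cast(m,[c[c[:,1].argmax()]],103))
for c in blobs((h>10)&(h<26)&(s>100)&(v>110),60)[:10]: print(" tan",rect(m,c,36),c.mean(0).round(),c.min(0),c.max(0))
```

```text
travel [-0.7  0.6 52. ] ('dr z rad', np.float64(0.001))
 red [699.2 153.6  19.1  39.6  70.1] [ 59.6 283.2] [ 26 271] [ 90 301] [[690.5 166.9 103. ]]
 red [579.1 109.3  21.4  19.3  76.5] [252.6 225.2] [237 209] [269 243] [[579.1 120.3 103. ]]
 tan [688.7  93.1 124.3 219.4   2.3] [104. 103.] [0 0] [192 284]
 tan [445.4 118.4 141.3 306.   17.3] [415. 156.] [336   0] [511 340]
 tan [765.1  90.7  20.5 100.8   5.4] [ 13. 157.] [ 0 86] [ 39 217]
 tan [621.1 257.8  49.3  66.6  21. ] [203. 335.] [181 308] [236 367]
 tan [787.6 234.5 124.3  32.9  77.6] [ 11. 309.] [  0 248] [ 36 360]
 tan [530.2  -1.4  21.6  43.5   2.5] [333.  32.] [316   0] [350  71]
 tan [752.6 181.5  56.5  27.5  10.7] [ 47. 260.] [ 17 242] [ 76 277]
 tan [679.7  -6.4  21.8  21.3   1.3] [107.  20.] [92  0] [126  36]
 tan [543.8 271.4  49.8  15.5  10.4] [286. 351.] [259 341] [310 358]
 tan [511.8 249.   15.5  50.4  18. ] [319. 331.] [308 310] [328 353]
```

View pics/w2.png

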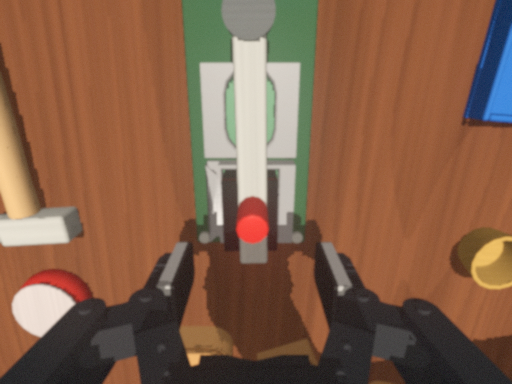

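The knob is centred at (253,226) between the fingers (world ≈579,110). I'll descend and pinch it.

Request:
move_arm --fingers '[60, 60, 60, 0, 0, 0, 0, 0]' --travel '[[0, 1, 30], [0, 1, 53], [0, 1, 53], [0, 1, 53], [0, 1, 53], [0, 1, 53], [0, 1, 53], [0, 1, 53]]' --dr '[[0, 0, 0], [0, 0, 0], [0, 0, 0], [0, 0, 0], [0, 0, 0], [0, 0, 0], [0, 0, 0], [0, 0, 0]]'

```text
clock: 2.55
position: [579.9, 110.3, 251.1]
ee_rot: [0.721, -0.693, 0.001, -0.002]
contact_force: [-0.2, 0.4, 7.4]
gripper_width: 18.5
grasp_force: 58.5
```

Run:
```python
from h import *
from scipy.spatial.transform import Rotation as R
# arc waypoints in current tool axes; jig yaw 2.3
s,r=tool();M=r.as_matrix();print(s["position"],s["gripper_width"],s["grasp_force"])
C=np.array([586,-9]);a0=2.3
for a in list(range(0,97,8))+[93]:
    t=np.radians(a0+a);p=C+120*np.array([-np.sin(t),np.cos(t)])
    p0=C+120*np.array([-np.sin(np.radians(a0)),np.cos(np.radians(a0))])
    print(a,np.round(M.T@np.r_[p-p0,0],0),round(-np.radians(a),3))
```

```text
[579.9 110.3 251.1] 18.530292291349785 58.52387309074402
0 [0. 0. 0.] -0.0
8 [ 1. 17. -0.] -0.14
16 [ 5. 33. -0.] -0.279
24 [10. 49. -0.] -0.419
32 [18. 64. -0.] -0.559
40 [28. 77. -0.] -0.698
48 [40. 89. -0.] -0.838
56 [ 53. 100.  -0.] -0.977
64 [ 67. 108.  -1.] -1.117
72 [ 83. 114.  -1.] -1.257
80 [ 99. 118.  -1.] -1.396
88 [116. 120.  -1.] -1.536
96 [132. 119.  -1.] -1.676
93 [126. 120.  -1.] -1.623
```

Request:
move_arm --fingers '[0, 0, 0, 0, 0, 0, 0, 0, 0, 0]' --travel '[[1, 17, 0], [5, 33, 0], [10, 49, 0], [18, 64, 0], [28, 77, 0], [40, 89, 0], [53, 100, 0], [67, 108, 0], [67, 108, 0], [67, 108, 0]]' --dr '[[0, 0, -0.14], [0, 0, -0.279], [0, 0, -0.419], [0, 0, -0.559], [0, 0, -0.698], [0, 0, -0.838], [0, 0, -0.977], [0, 0, -1.117], [0, 0, -1.117], [0, 0, -1.117]]'

```text
clock: 3.55
position: [476.6, 38.0, 251.1]
ee_rot: [0.979, -0.206, 0.005, -0.002]
contact_force: [10.0, -9.0, 1.0]
gripper_width: 17.9
grasp_force: 59.3
```

Run:
```python
from h import *
s,r=tool();M=r.as_matrix();print(s["position"],s["gripper_width"],s["grasp_force"],s["contact_force"])
C=np.array([586,-9]);d=s["position"][:2]-C;print("ang",np.degrees(np.arctan2(-d[0],d[1]))-2.3,np.linalg.norm(d))
ty=M[:,1];print("closing yaw",np.degrees(np.arctan2(ty[1],ty[0])))
for a in (72,80,88,91,93,94):
    t=np.radians(2.3+a);p=C+120*np.array([-np.sin(t),np.cos(t)])
    print(a,np.round(M.T@np.r_[p-s["position"][:2],0],1),round(-np.radians(a-64),3))
```

```text
[476.6  38.  251.1] 17.937446085884535 59.348427057266235 [10. -9.  1.]
ang 64.45528384256218 119.03402831975795
closing yaw -113.72687212399943
72 [ 0.2 15.8 -0.1] -0.14
80 [ 3.7 32.1 -0.1] -0.279
88 [ 9.4 47.9 -0.2] -0.419
91 [12.1 53.5 -0.2] -0.471
93 [14.1 57.2 -0.2] -0.506
94 [15.1 59.  -0.2] -0.524
```

Request:
move_arm --fingers '[0, 0, 0, 0, 0, 0, 0, 0]' --travel '[[0.5, 16, 0], [4, 32, 0], [10, 48, 0], [14, 54, 0], [15, 57, 0], [15, 58, 0], [15, 58, 0], [15, 58, 0]]' --dr '[[0, 0, -0.14], [0, 0, -0.279], [0, 0, -0.419], [0, 0, -0.471], [0, 0, -0.49], [0, 0, -0.49], [0, 0, -0.49], [0, 0, -0.49]]'

```text
clock: 4.35
position: [466.4, -16.1, 251.1]
ee_rot: [0.999, 0.039, 0.006, -0.004]
contact_force: [-3.7, 26.9, 8.1]
gripper_width: 18.2
grasp_force: 60.7
```

Run:
```python
from h import *
s,r=tool();M=r.as_matrix();print(s["position"],s["gripper_width"],s["grasp_force"],s["contact_force"],s["joints"])
C=np.array([586,-9]);d=s["position"][:2]-C;print("ang",np.degrees(np.arctan2(-d[0],d[1]))-2.3,np.linalg.norm(d))
```

```text
[466.4 -16.1 251.1] 18.207617883197578 60.707677602767944 [-3.7 26.9  8.1] [ 0.3  0.3 -0.6 -0.  -0.7  1.3]
ang 91.11826041703382 119.81071940991517
```

Request:
move_arm --fingers '[50, 50, 50, 50, 50, 50, 50, 50, 50, 50]' --travel '[[0, 0, 0], [0, 0, 0], [0, 0, 0], [0, 0, -40], [0, 0, -80], [0, 0, -130], [0, 0, -180], [0, 0, -220], [0, 0, -220], [0, 0, -220]]' --dr '[[0, 0, 0], [0, 0, 0], [0, 0, 0], [0, 0, 0], [0, 0, 0.14], [0, 0, 0.28], [0, 0, 0.42], [0, 0, 0.56], [0, 0, 0.7], [0, 0, 0.83]]'

```text
clock: 5.35
position: [463.7, -21.1, 470.1]
ee_rot: [0.929, -0.371, 0.001, -0.001]
contact_force: [0.5, -0.4, -0.6]
gripper_width: 50.2
grasp_force: 0.0
```

Run:
```python
from h import *
print(tool()[0]["position"]);goto(588,-60,480,2.3)
```

```text
[463.7 -21.1 470.1]
travel [116.8 -57.6  -9.6] ('dr z rad', np.float64(0.77))
```

Request:
move_arm --fingers '[70, 70, 70, 70, 70, 70, 70]' --travel '[[117, -58, -10], [117, -58, -10], [117, -58, -10], [117, -58, -10], [117, -58, -10], [117, -58, -10], [117, -58, -10]]' --dr '[[0, 0, 0.14], [0, 0, 0.28], [0, 0, 0.42], [0, 0, 0.56], [0, 0, 0.7], [0, 0, 0.77], [0, 0, 0.77]]'

```text
clock: 6.05
position: [589.1, -59.0, 478.0]
ee_rot: [0.723, -0.691, -0.0, 0.001]
contact_force: [-0.8, 0.9, -0.6]
gripper_width: 70.0
grasp_force: 0.0
```

Run:
```python
from h import *
im,m=shot("wrist","w3"); np.savez("w3.npz",**m)
h,s,v=hsv(im)
J=np.array([586.5,-8.5]);t=np.radians(2.3);Rj=np.array([[np.cos(t),-np.sin(t)],[np.sin(t),np.cos(t)]])
# dark heel tops (z=50): low v, inside jig
dark=(v<75)
for c in blobs(dark,200):
    r=rect(m,c,50); 
    if abs(r[0]-586)<60 and abs(r[1])<200: 
        w=(cast(m,c,50)[:,:2]-J)@Rj; print("dark",r,c.min(0),c.max(0),"jig min/max",w.min(0),w.max(0))
# nest blocks grey z=26
for c in blobs((s<60)&(v>90),300):
    w=(cast(m,c,26)[:,:2]-J)@Rj
    if abs(w.mean(0)).max()<200: print("grey jig min/max",w.min(0),w.max(0),w.mean(0))
for c in blobs((h>50)&(h<95)&(s>50)&(v>110),80):
    w=(cast(m,c,14)[:,:2]-J)@Rj; print("pocket green",w.min(0),w.max(0),c.mean(0))
```

```text
dark [580.4 121.8  40.3  72.9   2.5] [239 247] [266 290] jig min/max [-21.2  94. ] [ 19.2 167. ]
grey jig min/max [-184.4  -15.5] [183.2 172.1] [-2.4 51.5]
grey jig min/max [ -47.8 -176.5] [ 46.1 -21.1] [  -1.2 -105.6]
grey jig min/max [114.4 108.3] [176.2 206.9] [145.9 155.4]
grey jig min/max [-184.8  107.2] [-123.5  203.6] [-154.5  153.3]
grey jig min/max [-214.5 -161.8] [-139.9 -147.6] [-177.1 -155. ]
pocket green [ -48.3 -165.1] [46.8  4.4] [253.2 122.7]
pocket green [-17.9  39.7] [16.6 90.6] [252.9 217.3]
pocket green [-48.3  75.2] [-38.4 167.2] [280.2 250.2]
pocket green [ -35.2 -176.3] [  33.6 -172.7] [253.5  42.9]
```

View pics/w3.png

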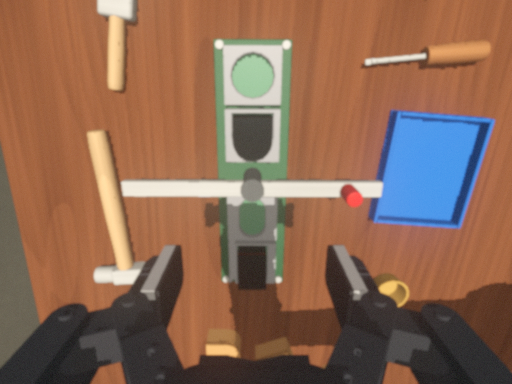

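The bar lies across the jig with the knob at (352,195) on the robot's side, so it is open. The round and oval pockets are empty; there is a black dee at (253,135) and a black rect at (252,265).

Run:
```python
from h import *
im=cv2.imread("pics/w3.png")[:,:,::-1].copy(); m=dict(np.load("w3.npz")); h,s,v=hsv(im)
J=np.array([586.5,-8.5]);t=np.radians(2.3);Rj=np.array([[np.cos(t),-np.sin(t)],[np.sin(t),np.cos(t)]])
print(im[76,253],im[135,253],im[100,218],im[265,252])
def sub(mask,z,x0,x1,y0,y1,name):
    k=np.zeros_like(mask);k[y0:y1,x0:x1]=mask[y0:y1,x0:x1]
    for c in blobs(k,100)[:2]:
        w=(cast(m,c,z)[:,:2]-J)@Rj;print(name,w.min(0),w.max(0),(w.min(0)+w.max(0))/2)
sub((h>40)&(h<95)&(s>50)&(v>90),14,226,284,52,103,"round floor")
sub(v<60,50,226,284,100,170,"dee")
sub(v<90,50,226,284,100,170,"dee90")
# bar: white/grey
k=(v>150)&(s<60);k[:170]=0;k[215:]=0
for c in blobs(k,200):print("bar",rect(m,c,69))
# tray
for c in blobs((h>100)&(h<125)&(s>150)&(v>60),300)[:3]: print("tray25",rect(m,c,25))
for n in("scene","side"):
    i,mm=shot(n,n+"2");h,s,v=hsv(i)
    for c in blobs((h>100)&(h<125)&(s>150)&(v>60),200)[:4]: print(n,"tray25",rect(mm,c,25),c.min(0),c.max(0))
goto(420,-170,480,2.3)
```

```text
[166 205 166] [76 73 65] [122 156 117] [45 41 37]
dee90 [-24.  -88.8] [ 22. -33.] [ -1.  -60.9]
bar [669.8   2.1 161.6  35.3   2.6]
bar [501.7  -6.1 162.1  33.9   2.6]
tray25 [339.4 -26.9 157.5 130.3  88.2]
scene tray25 [353.  -11.  171.4 141.2  88.2] [286 144] [349 189]
scene tray25 [ 447.4 -314.6  178.5  135.7   82. ] [204 113] [258 151]
scene tray25 [-209.8 -774.6  278.4  155.2   45.8] [265  16] [301  43]
side tray25 [336.1 -17.3 174.7 130.   88. ] [297 212] [370 280]
side tray25 [ 430.1 -323.   181.4  134.5   82.2] [303 134] [367 183]
travel [103.2 174.1  -1.4] ('dr z rad', np.float64(0.008))
```

Request:
move_arm --fingers '[76, 76, 76, 76, 76, 76, 76, 76, 76]' --travel '[[9.5, 0.5, 45], [9.5, 0.5, 95], [9.5, 0.5, 145], [9.5, 0.5, 195], [9.5, 0.5, 235], [9.5, 0.5, 260], [9.5, 0.5, 276], [9.5, 0.5, 276], [9.5, 0.5, 276]]' --dr '[[0, 0, 0], [0, 0, 0], [0, 0, 0], [0, 0, 0], [0, 0, 0], [0, 0, 0], [0, 0, 0], [0, 0, 0], [0, 0, 0]]'

```text
clock: 7.1
position: [589.4, -67.8, 203.1]
ee_rot: [0.724, -0.69, 0.0, -0.0]
contact_force: [0.3, 0.4, -0.4]
gripper_width: 76.1
grasp_force: 0.0
```

Run:
```python
from h import *
im,m=shot("wrist","w4"); goto(588.1,-68.5,203,2.4)
```

```text
travel [0.7 1.6 0.9] ('dr z rad', np.float64(0.006))
```

View pics/w4.png

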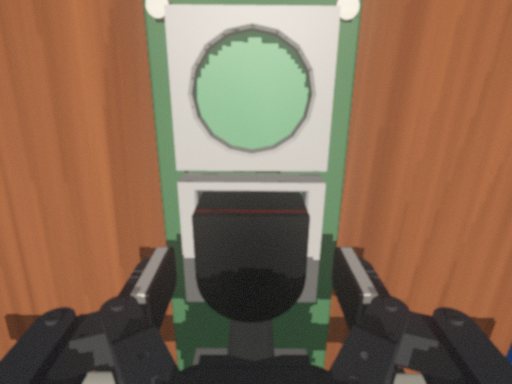

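The dee lies between the fingers and the round pocket is clear at (252,88). I'll close and lift.

Request:
move_arm --fingers '[30, 30, 30, 30, 30, 30]' --travel '[[0.5, 1.2, 1], [0.5, 1.2, 1], [0.5, 1.2, 1], [0.5, 1.2, 1], [0.5, 1.2, 1], [0.5, 1.2, 1]]' --dr '[[0, 0, 0], [0, 0, 0], [0, 0, 0], [0, 0, 0], [0, 0, 0], [0, 0, 0]]'

```text
clock: 7.75
position: [588.9, -68.2, 203.6]
ee_rot: [0.724, -0.69, 0.002, -0.001]
contact_force: [-0.4, -0.5, 6.1]
gripper_width: 48.5
grasp_force: 62.6
```

Run:
```python
from h import *
s,r=tool();print(s["position"],s["gripper_width"],s["grasp_force"],s["contact_force"])
im,m=shot("wrist","w5");h,s,v=hsv(im)
k=(h>40)&(h<95)&(s>40)&(v>140);k[:15]=0;k[165:]=0;k[:,:180]=0;k[:,330:]=0
for c in blobs(k,500)[:2]:
    w=cast(m,c,14)[:,:2];print("round floor",cv2.minEnclosingCircle(w.astype(np.float32)),w.min(0),w.max(0))
```

```text
[588.9 -68.2 203.6] 48.533466473747836 62.64124006032944 [-0.4 -0.5  6.1]
round floor ((592.1538696289062, -143.15928649902344), 27.06166648864746) [ 565.1 -168.9] [ 619.1 -116.8]
```

Request:
move_arm --fingers '[30, 30, 30, 30, 30, 30, 30, 30, 30, 30]' --travel '[[0, 0, -20], [0, 0, -60], [0, 0, -110], [40, 30, -150], [80, 60, -150], [120, 100, -150], [160, 130, -150], [160, 130, -150], [160, 130, -150], [160, 130, -150]]' --dr '[[0, 0, 0], [0, 0, 0], [0, 0, 0], [0, 0, 0], [0, 0, 0.1], [0, 0, 0.18], [0, 0, 0.18], [0, 0, 0.18], [0, 0, 0.18], [0, 0, 0.18]]'

```text
clock: 8.8
position: [465.2, -234.3, 351.6]
ee_rot: [-0.658, 0.753, 0.0, 0.0]
contact_force: [-0.9, 0.3, -1.0]
gripper_width: 48.9
grasp_force: 65.0
```

Run:
```python
from h import *
s,r=tool();print(s["position"],s["gripper_width"],s["grasp_force"],s["contact_force"])
im,m=shot("wrist","w6");h,s,v=hsv(im)
for c in blobs((h>100)&(h<125)&(s>150)&(v>60),300)[:3]: print("tray25",rect(m,c,25),c.min(0),c.max(0))
goto(438.5,-296,200,-8)
```

```text
[ 465.2 -234.3  351.6] 48.881101265662856 64.9561482667923 [-0.9  0.3 -1. ]
tray25 [329.6 -71.8  93.7 112.1  88.4] [341 252] [445 321]
tray25 [ 411.9 -288.   161.3   81.2   35.8] [209   0] [347 138]
tray25 [ 494.3 -325.9  112.7    6.4   81.2] [199   0] [209 137]
travel [ 65.2  18.7 151.5] ('dr z rad', np.float64(0.007))
```

View pics/w6.png

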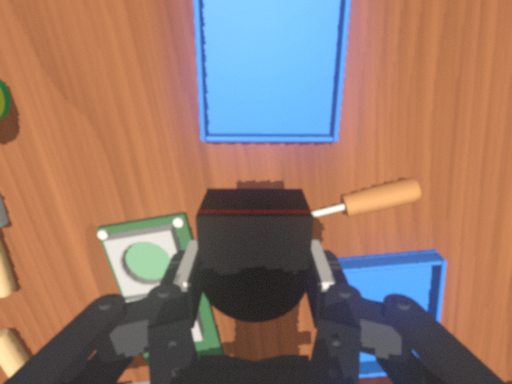

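The heel is held and the tray (empty) is seen, with its near rim corners at (201,142) and (339,142).

Run:
```python
from h import *
m=arm.camera_model("wrist")
w=cast(m,[[201,142],[339,142],[194,0],[352,0]],25)[:,:2];print(w)
d=w[0]-w[1];print(np.linalg.norm(d),np.degrees(np.arctan2(d[1],d[0])))
u=d/np.linalg.norm(d);n=np.array([-u[1],u[0]]);c=(w[0]+w[1])/2-80*n;print("c",c,"slots",c+36*n,c-36*n)
yaw=np.degrees(np.arctan2(u[1],u[0]))
p=c+36*n; goto(p[0],p[1],240,yaw)
```

```text
[[ 509.7 -265.9]
 [ 381.  -248.7]
 [ 493.4 -382.1]
 [ 365.2 -365. ]]
129.8663593372812 -7.636284034739335
c [ 434.7 -336.6] slots [ 439.5 -300.9] [ 430.  -372.3]
travel [ 70.   17.1 111.5] ('dr z rad', np.float64(0.0))
```

Request:
move_arm --fingers '[30, 30, 30, 30, 30, 30, 30, 62, 62, 62]' --travel '[[40, 10, 0], [70, 17, 40], [70, 17, 80], [70, 17, 120], [70, 17, 145], [70, 17, 155.5], [70, 17, 156], [70, 17, 156], [70, 17, 156], [70, 17, 156]]' --dr '[[0, 0, 0], [0, 0, 0], [0, 0, 0], [0, 0, 0], [0, 0, 0], [0, 0, 0], [0, 0, 0], [0, 0, 0], [0, 0, 0], [0, 0, 0]]'

```text
clock: 9.85
position: [440.0, -301.2, 196.4]
ee_rot: [-0.659, 0.752, -0.001, 0.0]
contact_force: [-0.0, 0.4, 0.0]
gripper_width: 62.0
grasp_force: 0.0
```

Run:
```python
from h import *
s,r=tool();print(s["position"],s["gripper_width"],s["contact_force"])
t=np.radians(2.4);J=np.array([586.2,-8.2]);p=J+136*np.array([-np.sin(t),np.cos(t)]);print(p)
goto(p[0],p[1],350,2.4)
```

```text
[ 440.  -301.2  196.4] 62.00131665756854 [-0.   0.4  0. ]
[580.5 127.7]
travel [-443.6  -82.9 -153.6] ('dr z rad', np.float64(-0.174))
```

Request:
move_arm --fingers '[62, 62, 62, 70, 70, 70, 70, 70, 70, 70]' --travel '[[0, 0, -40], [0, 0, -90], [-40, -5, -130], [-90, -15, -154], [-140, -25, -154], [-190, -35, -154], [-240, -45, -154], [-290, -55, -154], [-340, -65, -154], [-390, -75, -154]]' --dr '[[0, 0, 0], [0, 0, 0], [0, 0, 0], [0, 0, 0], [0, 0, -0.05], [0, 0, -0.1], [0, 0, -0.174], [0, 0, -0.174], [0, 0, -0.174], [0, 0, -0.174]]'

```text
clock: 10.85
position: [559.9, 60.8, 350.5]
ee_rot: [0.722, -0.692, 0.0, -0.001]
contact_force: [1.5, -0.6, -0.3]
gripper_width: 70.1
grasp_force: 0.0
```

Request:
move_arm --fingers '[70, 70, 70, 70]' --travel '[[-54, 0, 0], [-54, 0, 0], [-54, 0, 0], [-54, 0, 0]]' --dr '[[0, 0, 0], [0, 0, 0], [0, 0, 0], [0, 0, 0]]'

```text
clock: 11.25
position: [557.3, 112.0, 349.9]
ee_rot: [0.721, -0.693, -0.0, 0.0]
contact_force: [-0.3, -0.2, 0.1]
gripper_width: 70.3
grasp_force: 0.0
```

Run:
```python
from h import *
s,r=tool();print(s["position"],s["gripper_width"],s["contact_force"])
im,m=shot("wrist","w7");h,s,v=hsv(im)
J=np.array([586.2,-8.2]);t=np.radians(2.4);Rj=np.array([[np.cos(t),-np.sin(t)],[np.sin(t),np.cos(t)]])
for c in blobs((v<75),200):
    w=(cast(m,c,50)[:,:2]-J)@Rj; print("dark",w.min(0),w.max(0),c.min(0),c.max(0))
for c in blobs((h>40)&(h<95)&(s>40)&(v>60),200):
    w=(cast(m,c,14)[:,:2]-J)@Rj; print("green14",w.min(0),w.max(0),c.min(0),c.max(0))
goto(580.5,127.7,203,2.4)
```

```text
[557.3 112.  349.9] 70.28860276068475 [-0.3 -0.2  0.1]
dark [-319.8  192.1] [265.6 369.5] [  0 247] [511 383]
dark [-21.8 101.6] [ 21.2 166.7] [203 155] [250 223]
green14 [-49.1   6.2] [ 48.1 171.4] [172  39] [280 212]
green14 [-18.3  30.1] [19.7 92.5] [205  68] [246 137]
green14 [-48.7 -23.7] [ -7.2 -19.9] [232   0] [281   5]
travel [-15.3 -23.7 146.9] ('dr z rad', np.float64(-0.002))
```

Request:
move_arm --fingers '[70, 70, 70, 70, 70, 70, 30, 30, 30, 30]' --travel '[[-16, -23.5, 0], [-16, -23.5, 50], [-16, -23.5, 95], [-16, -23.5, 130], [-16, -23.5, 147], [-16, -23.5, 147], [-16, -23.5, 147], [-16, -23.5, 147], [-16, -23.5, 147], [-16, -23.5, 147]]' --dr '[[0, 0, 0], [0, 0, 0], [0, 0, 0], [0, 0, 0], [0, 0, 0], [0, 0, 0], [0, 0, 0], [0, 0, 0], [0, 0, 0], [0, 0, 0]]'

```text
clock: 12.3
position: [581.2, 129.7, 204.9]
ee_rot: [0.722, -0.692, 0.001, -0.002]
contact_force: [-0.3, -0.5, 5.8]
gripper_width: 40.5
grasp_force: 63.0
```

Run:
```python
from h import *
s,r=tool();print(s["position"],s["gripper_width"],s["grasp_force"],s["contact_force"])
goto(430,-372.3,196,-7.6)
```

```text
[581.2 129.7 204.9] 40.49223660624717 62.992615699768066 [-0.3 -0.5  5.8]
travel [495.3 171.9   7.7] ('dr z rad', np.float64(0.174))
```

Request:
move_arm --fingers '[30, 30, 30, 30, 30, 30, 30, 30, 30, 30]' --travel '[[0, 0, -20], [0, 0, -60], [0, 0, -110], [40, 14, -150], [87, 30, -150], [134, 46, -150], [181, 62, -150], [228, 78, -150], [275, 94, -150], [322, 110, -150]]' --dr '[[0, 0, 0], [0, 0, 0], [0, 0, 0], [0, 0, 0], [0, 0, 0], [0, 0, 0], [0, 0, 0.04], [0, 0, 0.08], [0, 0, 0.12], [0, 0, 0.174]]'

```text
clock: 13.3
position: [483.6, -194.1, 353.1]
ee_rot: [-0.658, 0.753, -0.0, 0.0]
contact_force: [1.3, -0.7, -1.2]
gripper_width: 40.7
grasp_force: 63.1
```

Run:
```python
from h import *
s,r=tool();print(s["position"],s["gripper_width"],s["grasp_force"],s["contact_force"])
goto(430,-372.3,197,-7.6)
```

```text
[ 483.6 -194.1  353.1] 40.688050904621406 63.093910217285156 [ 1.3 -0.7 -1.2]
travel [183.8  29.3 156. ] ('dr z rad', np.float64(-0.002))
```

Request:
move_arm --fingers '[30, 30, 30, 30, 30, 30]' --travel '[[50, 8, 0], [100, 16, 0], [150, 24, 0], [182, 29, 40], [182, 29, 60], [182, 29, 60]]' --dr '[[0, 0, 0], [0, 0, 0], [0, 0, 0], [0, 0, 0], [0, 0, 0], [0, 0, 0]]'

```text
clock: 13.9
position: [430.0, -369.4, 289.1]
ee_rot: [-0.657, 0.754, 0.004, -0.001]
contact_force: [-0.4, 0.6, -1.1]
gripper_width: 40.3
grasp_force: 63.0
```

Run:
```python
from h import *
s,r=tool();print(s["position"],s["gripper_width"],s["grasp_force"],s["contact_force"])
goto(430,-372.3,197.5,-7.6)
```

```text
[ 430.  -369.4  289.1] 40.25170313278374 62.961974143981934 [-0.4  0.6 -1.1]
travel [ 3.2 -1.  91.6] ('dr z rad', np.float64(-0.004))
```

Request:
move_arm --fingers '[30, 30, 30, 30, 30]' --travel '[[2, 0, 40], [2, 0, 75], [2, 0, 89], [2, 0, 89], [2, 0, 89]]' --dr '[[0, 0, 0], [0, 0, 0], [0, 0, 0], [0, 0, 0], [0, 0, 0]]'

```text
clock: 14.4
position: [432.9, -371.0, 205.3]
ee_rot: [-0.659, 0.752, -0.001, 0.0]
contact_force: [-0.5, 0.2, -1.8]
gripper_width: 40.8
grasp_force: 63.0
```

Run:
```python
from h import *
s,r=tool();print(s["position"],s["gripper_width"],s["grasp_force"],s["contact_force"])
goto(430,-372.3,197,-7.6)
```

```text
[ 432.9 -371.   205.3] 40.84984210139428 62.98858880996704 [-0.5  0.2 -1.8]
travel [1.7 2.7 8.3] ('dr z rad', np.float64(0.001))
```

Request:
move_arm --fingers '[30, 30, 30, 56, 56, 56, 56, 60, 60, 60]' --travel '[[1, 2, 8], [1, 2, 9], [1, 2, 9], [1, 2, 9], [1, 2, 9], [1, 2, -30], [1, 2, -80], [1, 2, -130], [-40, 2, -180], [-90, 2, -230]]' --dr '[[0, 0, 0], [0, 0, 0], [0, 0, 0], [0, 0, 0], [0, 0, 0], [0, 0, 0], [0, 0, 0], [0, 0, 0], [0, 0, 0], [0, 0, 0]]'

```text
clock: 15.4
position: [438.1, -305.9, 410.5]
ee_rot: [-0.658, 0.753, -0.001, 0.0]
contact_force: [1.4, -0.4, -0.3]
gripper_width: 60.0
grasp_force: 0.0
```

Run:
```python
from h import *
s,r=tool();print(s["position"],s["gripper_width"],s["contact_force"])
shot("wrist","w8"); goto(530,150,480,2.4)
```

```text
[ 438.1 -305.9  410.5] 59.9987490085423 [ 1.4 -0.4 -0.3]
travel [-460.7  -31.9  -64.1] ('dr z rad', np.float64(-0.172))
```

View pics/w8.png

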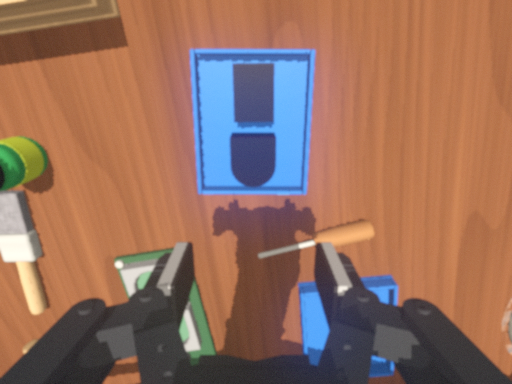

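Both black heels lie flat in the right-hand tray, rect at (253,93) and dee at (253,160). Next I'll go over the blanks.

Request:
move_arm --fingers '[75, 75, 75, 75, 75, 75, 75, 75, 75, 75]' --travel '[[-46, -3, -30], [-92, -6, -64], [-138, -9, -64], [-184, -12, -64], [-230, -16, -64], [-276, -19, -64], [-322, -22, -64], [-368, -25, -64], [-414, -28, -64], [-460, -32, -64]]' --dr '[[0, 0, 0], [0, 0, 0], [0, 0, -0.04], [0, 0, -0.08], [0, 0, -0.12], [0, 0, -0.172], [0, 0, -0.172], [0, 0, -0.172], [0, 0, -0.172], [0, 0, -0.172]]'

```text
clock: 16.45
position: [531.0, 147.5, 472.4]
ee_rot: [0.721, -0.693, 0.0, -0.0]
contact_force: [2.0, -0.6, 0.4]
gripper_width: 74.9
grasp_force: 0.0
```

Request:
move_arm --fingers '[75, 75, 75]' --travel '[[0, 0, 0], [0, 0, 0], [0, 0, 0]]' --dr '[[0, 0, 0], [0, 0, 0], [0, 0, 0]]'

```text
clock: 16.75
position: [531.0, 145.0, 472.2]
ee_rot: [0.721, -0.693, -0.0, 0.0]
contact_force: [-0.1, 0.1, 0.6]
gripper_width: 75.0
grasp_force: 0.0
```

Run:
```python
from h import *
im,m=shot("wrist","w9"); np.savez("w9.npz",**m);print(tool()[0]["position"])
```

```text
[530.9 144.6 472.4]
```

View pics/w9.png

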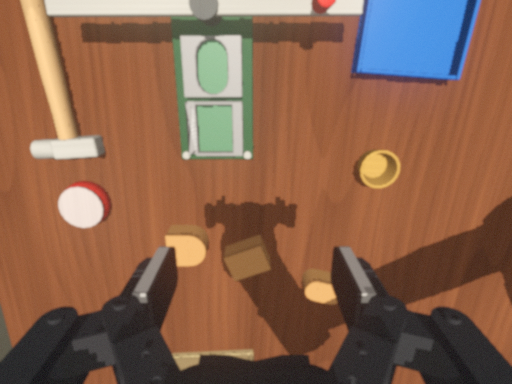

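Three blanks show: dee (186,248), rect (248,258) in shadow, and a narrow one, probably oval, at (320,288) partly behind a finger. I'll look straight down on them.

Request:
move_arm --fingers '[85, 85, 85, 85, 85, 85, 85, 85]' --travel '[[-50, 0, 0], [-100, 0, 0], [-150, 0, 0], [-200, -5, 0], [-250, -10, 0], [-250, -10, 0], [-250, -10, 0], [-250, -10, 0]]' --dr '[[0, 0, 0], [0, 0, 0], [0, 0, 0], [0, 0, 0], [0, 0, 0], [0, 0, 0], [0, 0, 0], [0, 0, 0]]'

```text
clock: 17.6
position: [531.8, 394.3, 472.8]
ee_rot: [0.72, -0.694, 0.0, -0.0]
contact_force: [0.1, -0.1, -0.7]
gripper_width: 84.7
grasp_force: 0.0
```

Run:
```python
from h import *
im,m=shot("wrist","w10"); np.savez("w10.npz",**m);print(tool()[0]["position"],m["pose"][:3,3])
```

```text
[531.8 394.  473.1] [533.4 310.1 442.4]
```

View pics/w10.png

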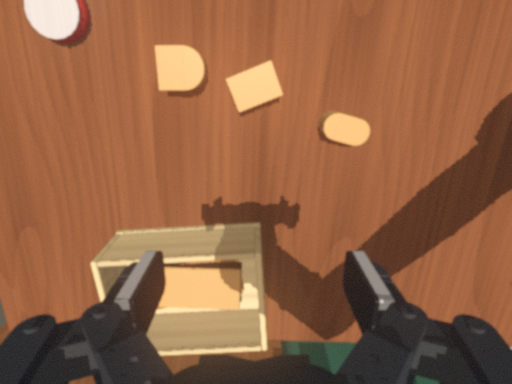

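The view straight down shows all three: dee top at (180,68) with its nose to the image right (−x), rect at (255,87), oval at (346,129). There is no round blank on the bench.

```bash
cat > blanks.py <<'E'
from h import *
def blanks(im,m):
    h,s,v=hsv(im); out=[]
    k=(h>10)&(h<24)&(s>90)&(v>190)
    for c in blobs(k,250):
        w=cast(m,c,36)[:,:2].astype(np.float32); (cx,cy),(a,b),t=cv2.minAreaRect(w)
        if not(25<min(a,b)<58 and 44<max(a,b)<66): continue
        if a>b: a,b,t=b,a,t+90   # a=width along t, b=length along t+90
        fill=cv2.contourArea(w)/(a*b)
        M=w.mean(0); mm=cv2.moments(w.reshape(-1,1,2)); g=np.array([mm["m10"],mm["m01"]])/mm["m00"]
        out.append(dict(c=(round(cx,1),round(cy,1)),size=(round(a,1),round(b,1)),xaxis=round((t+90)%180-90,1),fill=round(fill,3),nose_off=(g-[cx,cy]).round(1),px=c.mean(0).round()))
    return out
E
python3 - <<'E'
from blanks import *
im=cv2.imread("pics/w10.png")[:,:,::-1].copy(); m=dict(np.load("w10.npz"))
for b in blanks(im,m): print(b)
s,r=tool();print(s["joints"])
E
```

```text
{'c': (621.4, 304.6), 'size': (51.6, 58.4), 'xaxis': -87.9, 'fill': 0.885, 'nose_off': array([2.2, 0. ]), 'px': array([177.,  68.])}
{'c': (531.7, 322.7), 'size': (45.0, 62.5), 'xaxis': -67.3, 'fill': 0.936, 'nose_off': array([-0.4, -0.2]), 'px': array([255.,  87.])}
{'c': (411.3, 370.2), 'size': (35.9, 61.7), 'xaxis': 76.4, 'fill': 0.841, 'nose_off': array([0., 0.]), 'px': array([348., 130.])}
[ 0.9  0.4  0.2  0.  -1.4 -0.8]
```

Run:
```python
from h import *
goto(627.4,304.4,290,92.1)
```

```text
travel [ 93.2 -92.2 183.1] ('dr z rad', np.float64(-1.57))
```

Request:
move_arm --fingers '[80, 80, 80, 80, 80, 80, 80, 80, 80, 80]' --travel '[[10, -10, 20], [20, -20, 40], [30, -30, 60], [40, -40, 80], [50, -50, 100], [60, -60, 120], [70, -70, 140], [80, -80, 160], [93, -92, 183], [93, -92, 183]]' --dr '[[0, 0, -0.145], [0, 0, -0.29], [0, 0, -0.435], [0, 0, -0.58], [0, 0, -0.725], [0, 0, -0.87], [0, 0, -1.015], [0, 0, -1.16], [0, 0, -1.305], [0, 0, -1.45]]'

```text
clock: 18.65
position: [627.4, 302.5, 286.0]
ee_rot: [0.999, -0.04, -0.003, 0.002]
contact_force: [-0.7, -0.0, -0.5]
gripper_width: 80.1
grasp_force: 0.0
```

Request:
move_arm --fingers '[80, 80, 80]' --travel '[[0, 0, 0], [0, 0, 0], [0, 0, 0]]' --dr '[[0, 0, -0.12], [0, 0, -0.12], [0, 0, -0.12]]'

```text
clock: 18.95
position: [627.1, 305.4, 290.3]
ee_rot: [1.0, 0.017, 0.0, -0.0]
contact_force: [0.5, 0.2, -0.6]
gripper_width: 80.0
grasp_force: 0.0
```

Run:
```python
from h import *
print(tool()[0]["position"]);im,m=shot("wrist","w11")
goto(627.4,304.4,187,92.1)
h,s,v=hsv(im)
for c in blobs((h>8)&(h<24)&(s>90)&(v>150),250): print(rect(m,c,36),c.min(0),c.max(0))
im,m=shot("scene");h,s,v=hsv(im)
```

```text
[627.1 305.4 290.3]
travel [  0.2   1.4 103.2] ('dr z rad', np.float64(-0.002))
[618.6 308.9 376.3 306.   83. ] [0 0] [511 370]
[514.   86.4  75.6  28.3  49.8] [462 308] [511 355]
[529.8 130.   23.5  93.7   0.8] [403 295] [511 318]
[525.2 443.9  29.9  48.3   2. ] [ 58 286] [115 315]
```

Request:
move_arm --fingers '[80, 80, 80, 80, 30, 30, 30, 30, 30, 30]' --travel '[[0, 1, 50], [0, 1, 85], [0, 1, 103], [0, 1, 103], [0, 1, 103], [0, 1, 103], [0, 1, 103], [0, 1, 103], [0, 1, 103], [0, 1, 103]]' --dr '[[0, 0, 0], [0, 0, 0], [0, 0, 0], [0, 0, 0], [0, 0, 0], [0, 0, 0], [0, 0, 0], [0, 0, 0], [0, 0, 0], [0, 0, 0]]'

```text
clock: 20.05
position: [627.7, 306.2, 188.9]
ee_rot: [1.0, 0.019, 0.002, -0.001]
contact_force: [-0.5, -0.4, 6.3]
gripper_width: 48.7
grasp_force: 64.9
```

Run:
```python
from h import *
s,r=tool();print(s["position"],s["gripper_width"],s["contact_force"])
im,m=shot("wrist","w12")
```

```text
[627.7 306.2 188.9] 48.65326974367609 [-0.5 -0.4  6.3]
```

View pics/w12.png

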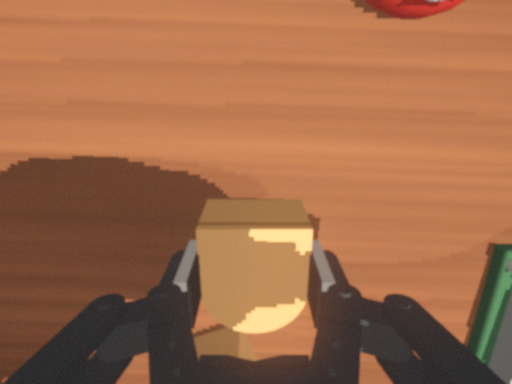

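The dee is squarely held between the pads, with the top's back edge at row ~229.

Run:
```python
from h import *
im=cv2.imread("pics/w12.png")[:,:,::-1].copy();m=arm.camera_model("wrist")
g=im[:,:,1].astype(float)[:,205:300].mean(1); print(np.round(g[190:240:1],0))
w=cast(m,[[255,198],[255,228.5]],36);w0=cast(m,[[255,198]],0)
s,r=tool();M=r.as_matrix();
for q in (w[1],w0[0]): print("in tool",M.T@(q-s["position"]))
p=cast(m,[[255,331]],36)[0];print("nose",M.T@(p-s["position"]))
```

```text
[111. 111. 110. 109. 108. 107. 106. 104. 103. 106. 112. 114. 115. 115.
 116. 116. 116. 116. 116. 116. 116. 117. 116. 117. 117. 117. 117. 117.
 117. 117. 116. 112. 104.  96.  98. 107. 115. 122. 140. 164. 181. 188.
 189. 189. 189. 189. 187. 186. 184. 183.]
in tool [ 21.9  -0.4 153. ]
in tool [ 22.   -0.3 189. ]
nose [-33.1  -0.3 152.8]
```

Run:
```python
from h import *
goto(589.4,-73.9,330,2.4)
```

```text
travel [ -52.4  378.  -142.1] ('dr z rad', np.float64(1.568))
```

Request:
move_arm --fingers '[30, 30, 30, 30, 30, 30, 30, 30, 30, 30]' --travel '[[0, 0, -25], [0, 0, -65], [0, 10, -110], [-5, 50, -141], [-12, 95, -141], [-20, 140, -141], [-27, 185, -141], [-34, 230, -141], [-41, 275, -141], [-47, 320, -141]]' --dr '[[0, 0, 0], [0, 0, 0], [0, 0, 0.14], [0, 0, 0.28], [0, 0, 0.42], [0, 0, 0.56], [0, 0, 0.7], [0, 0, 0.84], [0, 0, 0.98], [0, 0, 1.12]]'

```text
clock: 21.1
position: [591.3, -17.8, 327.4]
ee_rot: [0.856, -0.517, -0.0, -0.0]
contact_force: [-0.1, -1.2, -2.2]
gripper_width: 48.5
grasp_force: 64.2
```

Run:
```python
from h import *
print(tool()[0]["position"],tool()[0]["gripper_width"]);goto(589.4,-73.9,330,2.4)
```

```text
[591.3 -17.8 327.4] 48.53957378107737
travel [48.8 27.8 -2.6] ('dr z rad', np.float64(0.441))
```

Request:
move_arm --fingers '[30, 30, 30, 30, 30, 30, 30, 30, 30]' --travel '[[25, 14, 0], [49, 28, 0], [49, 28, 0], [49, 28, 0], [49, 28, 30], [49, 28, 70], [49, 28, 85], [49, 28, 85], [49, 28, 85]]' --dr '[[0, 0, 0.14], [0, 0, 0.28], [0, 0, 0.42], [0, 0, 0.443], [0, 0, 0.443], [0, 0, 0.443], [0, 0, 0.443], [0, 0, 0.443], [0, 0, 0.443]]'

```text
clock: 22.0
position: [591.1, -71.9, 242.9]
ee_rot: [0.724, -0.69, 0.0, -0.0]
contact_force: [0.3, 0.1, -0.2]
gripper_width: 48.6
grasp_force: 64.2
```

Run:
```python
from h import *
print(tool()[0]["position"],tool()[0]["gripper_width"]);goto(589.4,-73.9,203,2.4)
```

```text
[591.1 -71.9 242.9] 48.56605220305823
travel [ 1.9  1.8 39.9] ('dr z rad', np.float64(0.007))
```

Request:
move_arm --fingers '[30, 30, 30, 30, 30]' --travel '[[2, 1.8, 0], [2, 1.8, 18], [2, 1.8, 18], [2, 1.8, 18], [2, 1.8, 18]]' --dr '[[0, 0, 0.007], [0, 0, 0.007], [0, 0, 0.007], [0, 0, 0.007], [0, 0, 0.007]]'

```text
clock: 22.5
position: [589.3, -74.5, 225.6]
ee_rot: [0.721, -0.693, 0.001, -0.001]
contact_force: [0.6, -0.1, -0.8]
gripper_width: 48.4
grasp_force: 64.2
```

Run:
```python
from h import *
print(tool()[0]["position"],tool()[0]["gripper_width"]);goto(589.4,-73.9,203,2.4)
```

```text
[589.3 -74.5 225.6] 48.353642447963104
travel [-0.6 -0.1 22.6] ('dr z rad', np.float64(-0.003))
```

Now I'll lower it into the pocket in small steps, watching the force.

Request:
move_arm --fingers '[30, 30, 30, 30, 30, 30]' --travel '[[-0.5, 0, 6], [-0.5, 0, 11], [-0.5, 0, 15], [-0.5, 0, 18], [-0.5, 0, 20], [-0.5, 0, 20]]' --dr '[[0, 0, 0], [0, 0, 0], [0, 0, 0], [0, 0, 0], [0, 0, 0], [0, 0, 0]]'

```text
clock: 23.1
position: [589.5, -74.0, 204.2]
ee_rot: [0.721, -0.693, 0.001, -0.001]
contact_force: [3.7, -0.7, -2.1]
gripper_width: 48.8
grasp_force: 63.9
```

Run:
```python
from h import *
s=tool()[0];print(s["position"],s["gripper_width"],s["contact_force"]);goto(589.4,-73.9,203,2.4)
```

```text
[589.5 -74.  204.2] 48.78118708790045 [ 3.7 -0.7 -2.1]
travel [-0.1  0.1  1.2] ('dr z rad', np.float64(-0.003))
```

Request:
move_arm --fingers '[30, 30, 64, 64, 64, 64, 70, 70, 70, 70]' --travel '[[0, 0, 1.5], [0, 0, 1.5], [0, 0, 1], [0, 0, 0], [0, 0, -30], [0, 0, -80], [0, 0, -130], [0, 0, -130], [0, 0, -130], [0, 0, -130]]' --dr '[[0, 0, 0], [0, 0, 0], [0, 0, 0], [0, 0, 0], [0, 0, 0], [0, 0, 0], [0, 0, 0], [0, 0, 0], [0, 0, 0], [0, 0, 0]]'

```text
clock: 24.1
position: [587.9, -74.1, 333.0]
ee_rot: [0.721, -0.693, -0.001, 0.001]
contact_force: [0.6, -0.1, -0.4]
gripper_width: 69.8
grasp_force: 0.0
```

Run:
```python
from blanks import *
s=tool()[0];print(s["position"],s["gripper_width"],s["contact_force"])
im,m=shot("wrist","w13");h,s,v=hsv(im)
k=(h>8)&(h<24)&(s>90)&(v>170);k[:, :190]=0;k[:,320:]=0
for c in blobs(k,150): print(rect(m,c,50),c.min(0),c.max(0))
J=np.array([586.7,-8.2]);t=np.radians(2.4);Rj=np.array([[np.cos(t),-np.sin(t)],[np.sin(t),np.cos(t)]])
cv2.imwrite("pics/w13c.png",cv2.resize(im[60:320,120:400,::-1],None,fx=2,fy=2))
for z in (50,):
  print(proj(m,np.c_[(np.array([[-25,-88],[25,-88],[0,-32],[0,-60]])@Rj.T+J),[z]*4]))
goto(535,390,470,2.4)
```

```text
[587.9 -74.1 333. ] 69.79983429749987 [ 0.6 -0.1 -0.4]
[587.6 -70.6  50.   62.3   2.1] [221 150] [281 220]
[ 579.8 -197.1    5.8   23.5    2.8] [264   0] [272  37]
[[279.2 156.6]
 [217.9 156.8]
 [249.1 219.3]
 [248.9 189.1]]
travel [-465.8   35.6 -137.3] ('dr z rad', np.float64(-0.003))
```

View pics/w13c.png

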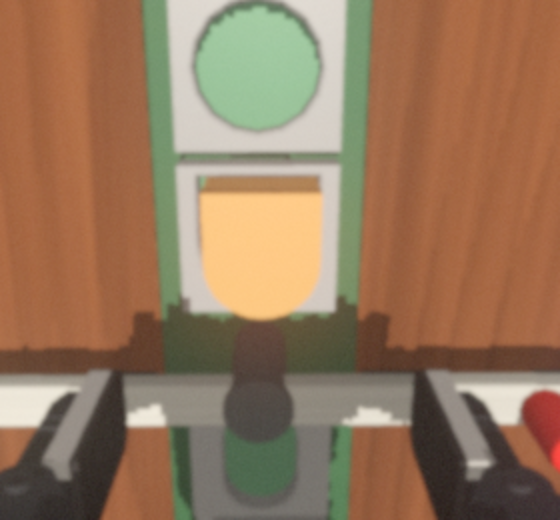

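The dee sits squarely in its pocket, top ≈ 50 wide at the z = 50 plane, so it is home. I'll go back and measure the other blanks again.

Request:
move_arm --fingers '[80, 80, 80, 80, 80, 80, 80, 80, 80, 80]' --travel '[[-46, 3, -40], [-93, 7, -80], [-140, 10, -120], [-186, 14, -137], [-233, 17, -137], [-280, 21, -137], [-326, 25, -137], [-373, 28, -137], [-420, 32, -137], [-466, 36, -137]]' --dr '[[0, 0, 0], [0, 0, 0], [0, 0, 0], [0, 0, 0], [0, 0, 0], [0, 0, 0], [0, 0, 0], [0, 0, 0], [0, 0, 0], [0, 0, 0]]'

```text
clock: 25.15
position: [535.5, 381.8, 469.2]
ee_rot: [0.721, -0.693, 0.0, 0.002]
contact_force: [0.7, -0.1, 0.1]
gripper_width: 80.0
grasp_force: 0.0
```

Request:
move_arm --fingers '[80, 80, 80]' --travel '[[0, 0, 0], [0, 0, 0], [0, 0, 0]]' --dr '[[0, 0, 0], [0, 0, 0], [0, 0, 0]]'

```text
clock: 25.45
position: [536.2, 379.1, 470.0]
ee_rot: [0.721, -0.693, 0.0, 0.001]
contact_force: [0.2, -0.5, -0.2]
gripper_width: 80.0
grasp_force: 0.0
```

Run:
```python
from blanks import *
im,m=shot("wrist","w14")
for b in blanks(im,m):
    print(b); goto(*b["c"],290,b["xaxis"])
s=tool()[0];print(s["position"],s["joints"])
```

```text
{'c': (531.4, 323.0), 'size': (45.0, 62.1), 'xaxis': -67.2, 'fill': 0.939, 'nose_off': array([-0.2, -0.4]), 'px': array([258., 101.])}
travel [ 55.2   6.9 180.7] ('dr z rad', np.float64(1.211))
{'c': (411.2, 370.3), 'size': (36.1, 61.8), 'xaxis': 76.3, 'fill': 0.841, 'nose_off': array([0.2, 0. ]), 'px': array([349., 143.])}
travel [  3.4 125.2 180.8] ('dr z rad', np.float64(-1.294))
[536.4 378.6 470.6] [ 0.9  0.4  0.2  0.  -1.4 -0.8]
```

Request:
move_arm --fingers '[75, 75, 75, 75, 75, 75, 75, 75, 75, 75]' --travel '[[6, 1, 20], [12, 2, 40], [18, 3, 60], [24, 4, 80], [30, 4, 100], [37, 5, 120], [44, 6, 140], [50, 6, 160], [55, 7, 180], [55, 7, 180]]' --dr '[[0, 0, 0.145], [0, 0, 0.29], [0, 0, 0.435], [0, 0, 0.58], [0, 0, 0.725], [0, 0, 0.87], [0, 0, 1.015], [0, 0, 1.16], [0, 0, 1.211], [0, 0, 1.211]]'

```text
clock: 26.5
position: [530.7, 321.7, 288.7]
ee_rot: [-0.197, 0.98, -0.002, -0.003]
contact_force: [-0.8, -0.1, 0.3]
gripper_width: 75.1
grasp_force: 0.0
```

Run:
```python
from h import *
im,m=shot("wrist","w15");print(tool()[0]["position"])
h,s,v=hsv(im);k=(h>8)&(h<24)&(s>80)&(v>185)
for c in blobs(k,250): print(rect(m,c,36),c.min(0),c.max(0))
goto(531.5,322.8,187,-67.2)
```

```text
[531.4 322.7 290.7]
[413.6 370.7  37.1  61.3  76.8] [349  26] [430 117]
[523.8 308.2  31.2  62.4  22.7] [197 165] [281 205]
[494.1 303.6  13.2  46.8   0.4] [216 130] [281 154]
[565.3 365.5  75.9  10.8  83.2] [243 234] [328 274]
[647.3 331.2   6.8  70.6   1.4] [172 307] [249 332]
[539.5 499.2  61.    8.    1.8] [429 256] [470 315]
[448.7 317.6  61.    3.5  89.2] [252  74] [333 113]
travel [ -0.4   0.1 103.7] ('dr z rad', np.float64(-0.0))
```

Request:
move_arm --fingers '[75, 75, 75, 75, 25, 25, 25, 25, 25, 25]' --travel '[[0, 0, 50], [0, 0, 85], [0, 0, 103], [0, 0, 103], [0, 0, 103], [0, 0, 103], [0, 0, 103], [0, 0, 103], [0, 0, 103], [0, 0, 103]]' --dr '[[0, 0, 0], [0, 0, 0], [0, 0, 0], [0, 0, 0], [0, 0, 0], [0, 0, 0], [0, 0, 0], [0, 0, 0], [0, 0, 0], [0, 0, 0]]'

```text
clock: 27.55
position: [531.9, 325.1, 191.0]
ee_rot: [-0.199, 0.98, 0.001, 0.002]
contact_force: [-0.1, -0.3, 7.0]
gripper_width: 40.4
grasp_force: 62.5
```

Run:
```python
from h import *
im,m=shot("wrist","w16");s,r=tool();M=r.as_matrix();print(s["position"],s["gripper_width"],s["contact_force"])
g=im[:,:,1].astype(float)[:,225:285].mean(1); print(np.round(g[180:345:1],0).astype(int).tolist())
J=np.array([586.7,-8.2]);t=np.radians(2.4)
p=J+136*np.array([-np.sin(t),np.cos(t)]);print(p);goto(p[0],p[1],330,2.4)
rows=[180,190,200,210,220,230,240,300,310,320,330]
for q,z in zip(rows,cast(m,[[255,q] for q in rows],36)):print(q,(M.T@(z-s["position"]))[:2])
```

```text
[531.9 325.1 191. ] 40.443250164986736 [-0.5 -0.8  6.3]
[111, 111, 111, 111, 110, 111, 110, 110, 109, 109, 109, 109, 109, 109, 109, 110, 110, 110, 110, 110, 109, 109, 108, 108, 107, 106, 105, 104, 98, 90, 87, 96, 104, 114, 137, 170, 193, 200, 201, 201, 201, 201, 201, 201, 201, 201, 201, 201, 201, 201, 201, 201, 201, 200, 198, 195, 193, 192, 190, 190, 187, 184, 182, 180, 180, 178, 175, 173, 171, 168, 164, 156, 144, 133, 125, 121, 120, 120, 120, 120, 120, 120, 119, 120, 119, 119, 119, 119, 119, 119, 118, 118, 118, 118, 119, 118, 118, 118, 118, 118, 118, 117, 117, 117, 117, 117, 117, 117, 117, 117, 117, 117, 117, 116, 116, 116, 116, 116, 117, 116, 116, 116, 116, 116, 116, 116, 116, 116, 116, 116, 116, 116, 117, 120, 123, 127, 131, 135, 139, 142, 142, 142, 142, 137, 127, 115, 109, 108, 108, 107, 107, 107, 106, 106, 106, 105, 105, 104, 104, 104, 104, 103, 103, 102, 102]
[581.  127.7]
travel [  31.  -200.8 -139.4] ('dr z rad', np.float64(-1.213))
180 [45.9  1.8]
190 [41.5  1.8]
200 [37.   1.8]
210 [32.4  1.8]
220 [27.8  1.8]
230 [23.   1.9]
240 [18.   1.9]
300 [-14.    1.9]
310 [-19.9   1.9]
320 [-25.9   1.9]
330 [-32.    1.9]
```

Request:
move_arm --fingers '[25, 25, 25, 25, 25, 25, 25, 25, 25, 25]' --travel '[[0, 0, -25], [0, 0, -65], [0, 0, -110], [5, -35, -139], [10, -70, -139], [16, -105, -139], [21, -140, -139], [26, -170, -139], [31, -200, -139], [31, -200, -139]]' --dr '[[0, 0, 0], [0, 0, -0.14], [0, 0, -0.28], [0, 0, -0.42], [0, 0, -0.56], [0, 0, -0.7], [0, 0, -0.84], [0, 0, -0.98], [0, 0, -1.12], [0, 0, -1.213]]'

```text
clock: 28.6
position: [580.3, 124.8, 327.6]
ee_rot: [0.722, -0.692, -0.0, 0.0]
contact_force: [-0.5, 0.4, -1.3]
gripper_width: 41.1
grasp_force: 61.5
```

Run:
```python
from h import *
print(tool()[0]["position"],tool()[0]["gripper_width"]);goto(581,128.5,245,2.4)
```

```text
[580.3 124.8 327.6] 41.1319742027802
travel [-3.7 -0.9 82.6] ('dr z rad', np.float64(-0.0))
```

Request:
move_arm --fingers '[25, 25, 25, 25, 25, 25]' --travel '[[-3, -1, 30], [-3, -1, 70], [-3, -1, 92], [-3, -1, 95], [-3, -1, 95], [-3, -1, 95]]' --dr '[[0, 0, 0], [0, 0, 0], [0, 0, 0], [0, 0, 0], [0, 0, 0], [0, 0, 0]]'

```text
clock: 29.2
position: [581.8, 131.4, 234.1]
ee_rot: [0.722, -0.692, 0.001, -0.002]
contact_force: [-0.0, -0.3, -0.8]
gripper_width: 40.8
grasp_force: 61.4
```

Run:
```python
from h import *
im,m=shot("wrist","w17");s=tool()[0];print(s["position"],s["contact_force"]);goto(581,128.5,205,2.4)
# pocket rim near edge of nest ahead: heel top edge in image
cv2.imwrite("pics/w17c.png",im[:,:,::-1])
```

```text
[581.8 131.4 234.3] [ 0.8  0.5 -1.2]
travel [ 2.9  1.  29.3] ('dr z rad', np.float64(-0.0))
```

Request:
move_arm --fingers '[25, 25, 25, 25, 25]' --travel '[[2.9, 1, 0], [2.9, 1, 6], [2.9, 1, 6], [2.9, 1, 6], [2.9, 1, 6]]' --dr '[[0, 0, 0], [0, 0, 0], [0, 0, 0], [0, 0, 0], [0, 0, 0]]'

```text
clock: 29.75
position: [580.3, 128.1, 226.3]
ee_rot: [0.721, -0.692, 0.0, -0.0]
contact_force: [0.4, 0.4, -1.0]
gripper_width: 40.6
grasp_force: 61.4
```

Run:
```python
from h import *
s=tool()[0];print(s["position"],s["contact_force"]);goto(581,128.5,205,2.4)
```

```text
[580.3 128.1 226.3] [ 0.4  0.4 -1. ]
travel [-0.3 -0.7 21.3] ('dr z rad', np.float64(-0.001))
```

Request:
move_arm --fingers '[25, 25, 25, 25, 25, 25]' --travel '[[-0.3, -0.6, 5], [-0.3, -0.6, 10], [-0.3, -0.6, 14], [-0.3, -0.6, 17], [-0.3, -0.6, 19], [-0.3, -0.6, 19]]' --dr '[[0, 0, 0], [0, 0, 0], [0, 0, 0], [0, 0, 0], [0, 0, 0], [0, 0, 0]]'

```text
clock: 30.35
position: [581.0, 128.5, 207.0]
ee_rot: [0.721, -0.692, 0.0, -0.0]
contact_force: [0.6, 0.3, -1.8]
gripper_width: 40.5
grasp_force: 61.5
```

Run:
```python
from h import *
s=tool()[0];print(s["position"],s["contact_force"]);goto(581,128.5,205,2.4)
```

```text
[581.  128.5 207. ] [ 0.6  0.3 -1.8]
travel [0. 0. 2.] ('dr z rad', np.float64(-0.001))
```

Request:
move_arm --fingers '[25, 25, 56, 56, 56, 56, 70, 70, 70, 70]' --travel '[[0, 0, 2], [0, 0, 2], [0, 0, 2], [0, 0, 0], [0, 0, -30], [0, 0, -80], [0, 0, -130], [0, 0, -130], [0, 0, -130], [0, 0, -130]]' --dr '[[0, 0, 0], [0, 0, 0], [0, 0, 0], [0, 0, 0], [0, 0, 0], [0, 0, 0], [0, 0, 0], [0, 0, 0], [0, 0, 0], [0, 0, 0]]'

```text
clock: 31.35
position: [580.2, 128.2, 336.4]
ee_rot: [0.721, -0.693, -0.001, 0.001]
contact_force: [-0.0, 0.1, -0.3]
gripper_width: 70.2
grasp_force: 0.0
```

Run:
```python
from blanks import *
im,m=shot("wrist","w18");s=tool()[0];print(s["position"],s["contact_force"])
h,s,v=hsv(im)
k=(h>8)&(h<24)&(s>90)&(v>170);k[:, :190]=0;k[:,320:]=0
J=np.array([586.7,-8.2]);t=np.radians(2.4);Rj=np.array([[np.cos(t),-np.sin(t)],[np.sin(t),np.cos(t)]])
for c in blobs(k,150):
    w=(cast(m,c,50)[:,:2]-J)@Rj;print(rect(m,c,50),c.min(0),c.max(0),w.min(0),w.max(0))
goto(535,385,470,2.4)
```

```text
[580.3 128.2 335.9] [-0.   0.1 -0.2]
[578.6 130.1  44.   60.1   2.3] [227 149] [278 216] [-24.3 108.5] [ 19.8 168.6]
travel [-258.3   35.2 -134.3] ('dr z rad', np.float64(-0.001))
```

Request:
move_arm --fingers '[70, 70, 70, 70, 70, 70, 70, 70]' --travel '[[-43, 6, -40], [-86, 12, -90], [-130, 24, -134], [-175, 42, -134], [-220, 60, -134], [-258, 76, -134], [-258, 76, -134], [-258, 76, -134]]' --dr '[[0, 0, 0], [0, 0, 0], [0, 0, 0], [0, 0, 0], [0, 0, 0], [0, 0, 0], [0, 0, 0], [0, 0, 0]]'

```text
clock: 32.2
position: [493.3, 385.7, 469.2]
ee_rot: [0.723, -0.691, -0.0, 0.002]
contact_force: [0.7, -0.6, -0.0]
gripper_width: 70.1
grasp_force: 0.0
```

Run:
```python
from blanks import *
im,m=shot("wrist","w19");print(tool()[0]["position"])
for b in blanks(im,m):
    print(b); goto(*b["c"],290,b["xaxis"])
```

```text
[494.  384.2 469.4]
{'c': (411.0, 370.1), 'size': (37.6, 63.3), 'xaxis': 76.6, 'fill': 0.842, 'nose_off': array([0.1, 0. ]), 'px': array([317., 137.])}
travel [ 10.   83.1 179.7] ('dr z rad', np.float64(-1.294))
{'c': (676.7, 609.8), 'size': (41.1, 57.0), 'xaxis': -5.9, 'fill': 0.59, 'nose_off': array([ 2.7, -6.7]), 'px': array([121., 284.])}
travel [-218.1 -192.7  178.4] ('dr z rad', np.float64(0.146))
```

Request:
move_arm --fingers '[66, 66, 66, 66, 66, 66, 66, 66, 66, 66]' --travel '[[1, 9, 20], [2, 18, 40], [3, 27, 60], [4, 36, 80], [5, 45, 100], [6, 54, 120], [8, 63, 140], [9, 75, 160], [10, 83, 180], [10, 83, 180]]' --dr '[[0, 0, -0.145], [0, 0, -0.29], [0, 0, -0.435], [0, 0, -0.58], [0, 0, -0.725], [0, 0, -0.87], [0, 0, -1.015], [0, 0, -1.16], [0, 0, -1.294], [0, 0, -1.294]]'

```text
clock: 33.25
position: [411.3, 367.2, 288.2]
ee_rot: [0.993, -0.119, -0.002, 0.004]
contact_force: [-0.2, -0.9, -0.7]
gripper_width: 66.1
grasp_force: 0.0
```

Request:
move_arm --fingers '[66, 66, 66]' --travel '[[0, 0, 30], [0, 0, 30], [0, 0, 30]]' --dr '[[0, 0, 0], [0, 0, 0], [0, 0, 0]]'

```text
clock: 33.55
position: [412.7, 369.4, 261.9]
ee_rot: [0.993, -0.119, 0.0, 0.0]
contact_force: [0.2, 0.3, 0.2]
gripper_width: 65.8
grasp_force: 0.0
```

Run:
```python
from h import *
print(tool()[0]["position"]);goto(411.1,370.2,188,76.5)
```

```text
[412.7 369.4 261.9]
travel [-1.8 -0.4 73.9] ('dr z rad', np.float64(-0.002))
```

Request:
move_arm --fingers '[66, 66, 66, 66, 15, 15, 15, 15, 15, 15]' --travel '[[-1.5, 0, 40], [-1.5, 0, 65], [-1.5, 0, 74], [-1.5, 0, 74], [-1.5, 0, 74], [-1.5, 0, 74], [-1.5, 0, 74], [-1.5, 0, 74], [-1.5, 0, 74], [-1.5, 0, 74]]' --dr '[[0, 0, 0], [0, 0, 0], [0, 0, 0], [0, 0, 0], [0, 0, 0], [0, 0, 0], [0, 0, 0], [0, 0, 0], [0, 0, 0], [0, 0, 0]]'

```text
clock: 34.55
position: [410.8, 370.8, 189.2]
ee_rot: [0.993, -0.117, 0.001, -0.002]
contact_force: [-1.4, -0.0, 6.6]
gripper_width: 32.5
grasp_force: 61.2
```

Run:
```python
from h import *
im,m=shot("wrist","w20");s,r=tool();M=r.as_matrix();print(s["position"],s["gripper_width"],s["contact_force"])
g=im[:,:,1].astype(float)[:,248:262].mean(1); print(np.round(g[190:345:1],0).astype(int).tolist())
J=np.array([586.7,-8.2]);t=np.radians(2.4)
p=J+60*np.array([-np.sin(t),np.cos(t)]);print(p);goto(p[0],p[1],330,2.4)
rows=[200,210,215,220,230,300,310,320,325,330,335]
for q,z in zip(rows,cast(m,[[255,q] for q in rows],36)):print(q,(M.T@(z-s["position"]))[:2])
```

```text
[410.8 370.8 189.3] 32.6955260545748 [ 0.1 -0.3  6. ]
[127, 126, 126, 126, 126, 126, 126, 126, 127, 122, 115, 114, 122, 133, 157, 194, 219, 228, 229, 229, 229, 229, 229, 229, 229, 229, 229, 229, 229, 229, 229, 229, 229, 229, 229, 229, 229, 229, 229, 228, 228, 228, 228, 227, 228, 227, 227, 227, 227, 226, 222, 220, 224, 226, 226, 226, 223, 216, 202, 189, 172, 154, 145, 143, 144, 143, 143, 143, 142, 143, 143, 142, 143, 142, 142, 142, 142, 141, 141, 142, 141, 141, 141, 141, 141, 140, 141, 140, 140, 140, 140, 140, 140, 139, 139, 140, 139, 139, 139, 139, 138, 138, 138, 139, 138, 138, 138, 138, 138, 138, 138, 138, 138, 137, 137, 137, 137, 137, 138, 137, 137, 137, 137, 137, 141, 148, 156, 159, 160, 162, 159, 145, 130, 123, 120, 118, 116, 115, 117, 117, 118, 119, 119, 120, 120, 121, 122, 122, 122, 121, 120, 120, 120, 121, 121]
[584.2  51.7]
travel [ 243.2  269.4 -141.2] ('dr z rad', np.float64(1.294))
200 [34.7  0.1]
210 [30.2  0.1]
215 [27.9  0.1]
220 [25.6  0.1]
230 [20.9  0.1]
300 [-15.4   0.1]
310 [-21.2   0.1]
320 [-27.    0.1]
325 [-30.    0.1]
330 [-33.    0.1]
335 [-36.1   0.1]
```

Request:
move_arm --fingers '[15, 15, 15, 15, 15, 15, 15, 15, 15, 15]' --travel '[[0, 0, -25], [0, 0, -65], [0, 0, -110], [30, 32, -141], [60, 65, -141], [90, 98, -141], [120, 132, -141], [150, 165, -141], [180, 199, -141], [210, 232, -141]]' --dr '[[0, 0, 0], [0, 0, 0.14], [0, 0, 0.28], [0, 0, 0.42], [0, 0, 0.56], [0, 0, 0.7], [0, 0, 0.84], [0, 0, 0.98], [0, 0, 1.12], [0, 0, 1.26]]'

```text
clock: 35.6
position: [560.6, 93.6, 328.7]
ee_rot: [0.731, -0.682, -0.0, -0.0]
contact_force: [0.7, 0.3, -1.1]
gripper_width: 32.5
grasp_force: 60.3
```

Run:
```python
from h import *
print(tool()[0]["position"],tool()[0]["gripper_width"]);goto(584.1,54,245,2.4)
```

```text
[560.6  93.6 328.7] 32.49658408871339
travel [ 41.2 -20.7  83.7] ('dr z rad', np.float64(0.027))
```

Request:
move_arm --fingers '[15, 15, 15, 15, 15, 15, 15, 15]' --travel '[[41, -21, 0], [41, -21, 0], [41, -21, 40], [41, -21, 75], [41, -21, 90], [41, -21, 90], [41, -21, 90], [41, -21, 90]]' --dr '[[0, 0, 0.03], [0, 0, 0.03], [0, 0, 0.03], [0, 0, 0.03], [0, 0, 0.03], [0, 0, 0.03], [0, 0, 0.03], [0, 0, 0.03]]'

```text
clock: 36.4
position: [584.9, 56.5, 240.0]
ee_rot: [0.723, -0.691, 0.001, -0.001]
contact_force: [0.7, 0.8, -1.3]
gripper_width: 33.0
grasp_force: 60.3
```

Run:
```python
from h import *
s=tool()[0];print(s["position"],s["contact_force"]);goto(584.1,54,203.3,2.4)
```

```text
[584.9  56.5 240. ] [ 0.7  0.8 -1.3]
travel [ 2.5  1.  36.7] ('dr z rad', np.float64(0.004))
```

Request:
move_arm --fingers '[15, 15, 15, 15, 15, 15]' --travel '[[2.5, 0.8, 0], [2.5, 0.8, 13], [2.5, 0.8, 13], [2.5, 0.8, 13], [2.5, 0.8, 13], [2.5, 0.8, 13]]' --dr '[[0, 0, 0.004], [0, 0, 0.004], [0, 0, 0.004], [0, 0, 0.004], [0, 0, 0.004], [0, 0, 0.004]]'

```text
clock: 37.0
position: [583.8, 53.6, 225.4]
ee_rot: [0.721, -0.692, 0.0, -0.0]
contact_force: [-0.0, -0.1, -1.0]
gripper_width: 32.7
grasp_force: 60.3
```

Run:
```python
from h import *
s=tool()[0];print(s["position"],s["contact_force"]);goto(584.1,54,203.3,2.4)
```

```text
[583.8  53.6 225.4] [-0.  -0.1 -1. ]
travel [-0.4 -0.3 22.1] ('dr z rad', np.float64(-0.001))
```

Request:
move_arm --fingers '[15, 15, 15, 15, 15, 15]' --travel '[[-0.3, -0.3, 5], [-0.3, -0.3, 10], [-0.3, -0.3, 14], [-0.3, -0.3, 18], [-0.3, -0.3, 21], [-0.3, -0.3, 21]]' --dr '[[0, 0, 0], [0, 0, 0], [0, 0, 0], [0, 0, 0], [0, 0, 0], [0, 0, 0]]'

```text
clock: 37.6
position: [584.5, 54.2, 204.0]
ee_rot: [0.722, -0.692, 0.0, -0.001]
contact_force: [3.8, 1.3, -2.4]
gripper_width: 33.1
grasp_force: 60.1
```

Run:
```python
from h import *
s=tool()[0];print(s["position"],s["contact_force"]);goto(584.1,54,203.3,2.4)
```

```text
[584.5  54.2 204. ] [ 3.8  1.3 -2.4]
travel [0.2 0.4 0.7] ('dr z rad', np.float64(-0.001))
```

Request:
move_arm --fingers '[15, 15, 48, 48, 48, 60, 70, 70, 70, 70]' --travel '[[0, 0.5, 1], [0, 0.5, 1], [0, 0.5, 1], [0, 0.5, 0], [0, 0, -30], [0, 0, -80], [20, 0, -130], [60, 0, -180], [100, -3, -225], [115, -3, -270]]' --dr '[[0, 0, 0], [0, 0, 0], [0, 0, 0], [0, 0, 0], [0, 0, 0], [0, 0, 0], [0, 0, 0], [0, 0, 0], [0, 0, 0], [0, 0, 0]]'

```text
clock: 38.6
position: [589.5, -52.0, 453.4]
ee_rot: [0.721, -0.693, -0.002, 0.002]
contact_force: [1.4, 0.3, -0.9]
gripper_width: 69.6
grasp_force: 0.0
```

Run:
```python
from blanks import *
im,m=shot("wrist","w21");print(tool()[0]["position"])
im2,m2=shot("side","side3"); im3,m3=shot("scene","scene3")
J=np.array([586.7,-8.2]);t=np.radians(2.4);Rj=np.array([[np.cos(t),-np.sin(t)],[np.sin(t),np.cos(t)]])
h,s,v=hsv(im);k=(h>8)&(h<24)&(s>80)&(v>150)
for c in blobs(k,150):
    w=(cast(m,c,50)[:,:2]-J)@Rj
    if abs(w).max()<190: print("tan",w.min(0),w.max(0),c.min(0),c.max(0))
A=cv2.resize(im[20:300,180:330,::-1],None,fx=2,fy=2)           # 300x560
B=cv2.resize(im2[150:290,180:300,::-1],None,fx=2,fy=2)         # 240x280
C=cv2.resize(im3[150:290,200:320,::-1],None,fx=2,fy=2)
cv2.imwrite("pics/fin.png",np.hstack([A,np.vstack([B,C])]))
```

```text
[590.8 -54.5 463.2]
tan [-27.  -90.4] [ 23.1 -29.9] [232 111] [275 162]
tan [-18.2  24.9] [13.4 88.3] [242 204] [266 248]
tan [-22.9 112.8] [ 16.2 167.1] [241 264] [269 297]
```

View pics/fin.png

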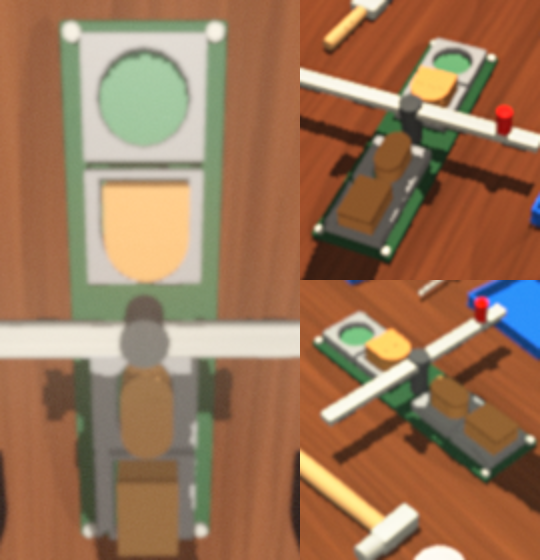

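In the last view, dee, oval and rect are each flat in their own nests, the round nest is empty (no round blank exists), and the bar still stands open. Now I'll fetch the knob.

Run:
```python
from h import *
im,m=shot("wrist","w22");h,s,v=hsv(im)
for c in blobs(((h<6)|(h>174))&(s>150)&(v>70),20)[:4]: print(" red",rect(m,c,103),c.min(0),c.max(0),cast(m,[c[c[:,1].argmax()],c[c[:,0].argmax()]],103))
goto(467,-13.5,300,92.4)
```

```text
red [471.  -15.2  17.4  31.2  48.8] [353 186] [375 209] [[466.2  -2.5 103. ]
 [456.6 -11.2 103. ]]
travel [-42.2 121.6 153.6] ('dr z rad', np.float64(1.568))
```

Request:
move_arm --fingers '[60, 60, 60, 60, 60, 60, 60, 60, 60, 60]' --travel '[[-5, 12, 10], [-9, 24, 20], [-13, 36, 30], [-18, 48, 50], [-22, 60, 70], [-26, 72, 90], [-30, 84, 110], [-35, 100, 130], [-42, 122, 150], [-42, 122, 153]]' --dr '[[0, 0, -0.145], [0, 0, -0.29], [0, 0, -0.435], [0, 0, -0.58], [0, 0, -0.725], [0, 0, -0.87], [0, 0, -1.015], [0, 0, -1.16], [0, 0, -1.305], [0, 0, -1.45]]'

```text
clock: 39.8
position: [462.7, -13.2, 295.7]
ee_rot: [0.999, -0.037, -0.006, 0.001]
contact_force: [-0.3, -0.4, -0.2]
gripper_width: 60.4
grasp_force: 0.0
```

Request:
move_arm --fingers '[60, 60, 60]' --travel '[[0, 0, 0], [0, 0, 0], [0, 0, 0]]' --dr '[[0, 0, -0.124], [0, 0, -0.124], [0, 0, -0.124]]'

```text
clock: 40.1
position: [466.7, -13.0, 298.9]
ee_rot: [1.0, 0.021, -0.001, 0.0]
contact_force: [-0.4, -0.5, -0.4]
gripper_width: 59.9
grasp_force: 0.0
```

Run:
```python
from h import *
print(tool()[0]["position"],tool()[0]["joints"]);im,m=shot("wrist","w23");h,s,v=hsv(im)
for c in blobs(((h<6)|(h>174))&(s>150)&(v>70),20)[:2]: print(" red",rect(m,c,103),c.min(0),c.max(0))
goto(466.8,-12.8,251,92.4)
```

```text
[466.7 -13.  298.9] [ 0.3  0.2 -0.5 -0.  -0.8  1.3]
 red [473.2 -13.4  26.9  18.    2.4] [241 196] [272 239]
travel [ 0.  -0.2 48.2] ('dr z rad', np.float64(0.0))
```

Request:
move_arm --fingers '[60, 60, 60, 0, 0, 0, 0, 0]' --travel '[[0, 0, 30], [0, 0, 48], [0, 0, 48], [0, 0, 48], [0, 0, 48], [0, 0, 48], [0, 0, 48], [0, 0, 48]]' --dr '[[0, 0, 0], [0, 0, 0], [0, 0, 0], [0, 0, 0], [0, 0, 0], [0, 0, 0], [0, 0, 0], [0, 0, 0]]'

```text
clock: 40.95
position: [467.7, -13.1, 253.1]
ee_rot: [1.0, 0.022, 0.001, -0.0]
contact_force: [-1.4, 0.3, 6.0]
gripper_width: 18.0
grasp_force: 58.5
```

Run:
```python
from h import *
s,r=tool();M=r.as_matrix();print(s["position"],s["gripper_width"],s["contact_force"])
C=np.array([586.5,-8.5])
p0=C+120*np.array([-np.sin(np.radians(92.4)),np.cos(np.radians(92.4))])
for a in [82,74,66,58,50,42,34,26,18,10,2,-2]:
    t=np.radians(2.4+a);p=C+120*np.array([-np.sin(t),np.cos(t)])
    print(a,np.round(M.T@np.r_[p-p0,0],0),round(np.radians(90-a),3))
```

```text
[467.7 -13.1 253.1] 17.99996498383082 [-1.4  0.3  6. ]
82 [  1. -17.   0.] 0.14
74 [  5. -33.   0.] 0.279
66 [ 10. -49.   0.] 0.419
58 [ 18. -64.   0.] 0.559
50 [ 28. -77.   0.] 0.698
42 [ 40. -89.   0.] 0.838
34 [ 53. -99.   0.] 0.977
26 [  68. -108.    0.] 1.117
18 [  83. -114.    0.] 1.257
10 [  99. -118.    0.] 1.396
2 [ 116. -120.    0.] 1.536
-2 [ 124. -120.    0.] 1.606
```

Request:
move_arm --fingers '[0, 0, 0, 0, 0, 0, 0, 0, 0, 0]' --travel '[[1, -17, 0], [5, -33, 0], [10, -49, 0], [18, -64, 0], [28, -77, 0], [40, -89, 0], [53, -99, 0], [68, -108, 0], [68, -108, 0], [68, -108, 0]]' --dr '[[0, 0, 0.14], [0, 0, 0.279], [0, 0, 0.419], [0, 0, 0.559], [0, 0, 0.698], [0, 0, 0.838], [0, 0, 0.977], [0, 0, 1.117], [0, 0, 1.117], [0, 0, 1.117]]'

```text
clock: 41.95
position: [531.8, 97.7, 253.1]
ee_rot: [0.86, -0.511, 0.002, -0.001]
contact_force: [3.0, -5.0, 4.8]
gripper_width: 18.3
grasp_force: 59.5
```

Run:
```python
from h import *
s,r=tool();M=r.as_matrix();print(s["position"],s["gripper_width"],s["contact_force"])
C=np.array([586.5,-8.5]);d=s["position"][:2]-C;print("ang",np.degrees(np.arctan2(-d[0],d[1]))-2.4,np.linalg.norm(d))
for a in (18,10,2,-1,-2):
    t=np.radians(2.4+a);p=C+120*np.array([-np.sin(t),np.cos(t)])
    print(a,np.round(M.T@np.r_[p-s["position"][:2],0],1),round(np.radians(26-a),3))
```

```text
[531.8  97.7 253.1] 18.33424369640884 [ 3.  -5.   4.8]
ang 24.860017835103637 119.42986972625194
18 [  0.6 -14.3   0.1] 0.14
10 [  4.2 -30.7   0.1] 0.279
2 [  9.9 -46.4   0.2] 0.419
-1 [ 12.7 -52.1   0.2] 0.471
-2 [ 13.6 -53.9   0.2] 0.489
```

Request:
move_arm --fingers '[0, 0, 0, 0, 0, 0, 0, 0]' --travel '[[0.5, -14, 0], [4, -31, 0], [10, -46, 0], [12.5, -52, 0], [13.5, -54, 0], [13.5, -54.5, 0], [13.5, -54.5, 0], [13.5, -54.5, 0]]' --dr '[[0, 0, 0.14], [0, 0, 0.279], [0, 0, 0.419], [0, 0, 0.46], [0, 0, 0.46], [0, 0, 0.46], [0, 0, 0.46], [0, 0, 0.46]]'

```text
clock: 42.75
position: [584.0, 111.6, 253.1]
ee_rot: [0.721, -0.693, -0.0, 0.001]
contact_force: [-3.6, -1.7, 7.5]
gripper_width: 18.1
grasp_force: 60.0
```

Run:
```python
from h import *
s,r=tool();M=r.as_matrix();print(s["position"],s["gripper_width"],s["contact_force"])
C=np.array([586.5,-8.5]);d=s["position"][:2]-C;print("ang",np.degrees(np.arctan2(-d[0],d[1]))-2.4,np.linalg.norm(d))
```

```text
[584.  111.6 253.1] 18.073847184906118 [-3.6 -1.7  7.5]
ang -1.2120536015668557 120.08972082106791
```

Request:
move_arm --fingers '[0, 0, 0, 0]' --travel '[[0, -2, 0], [0, -3.5, 0], [0, -3.5, 0], [0, -3.5, 0]]' --dr '[[0, 0, 0], [0, 0, 0], [0, 0, 0], [0, 0, 0]]'

```text
clock: 43.15
position: [585.3, 111.7, 253.1]
ee_rot: [0.721, -0.693, -0.002, 0.004]
contact_force: [-12.0, 1.8, 13.8]
gripper_width: 17.8
grasp_force: 60.8
```

The force climbs against the stop, so the bar is closed. I'll release, back off and check.

Request:
move_arm --fingers '[18, 50, 50, 50, 50, 50, 50, 50, 50]' --travel '[[0, -1.5, 0], [0, -1, 0], [0, 0, 0], [0, 0, 0], [0, 0, -50], [0, 0, -100], [50, 0, -150], [100, 0, -200], [150, 0, -220]]' --dr '[[0, 0, 0], [0, 0, 0], [0, 0, 0], [0, 0, 0], [0, 0, 0], [0, 0, 0], [0, 0, 0], [0, 0, 0], [0, 0, 0]]'

```text
clock: 44.05
position: [592.6, -1.7, 451.6]
ee_rot: [0.721, -0.693, 0.001, -0.001]
contact_force: [1.7, 0.6, -0.8]
gripper_width: 50.0
grasp_force: 0.0
```

Run:
```python
from h import *
im,m=shot("wrist","w24");print(tool()[0]["position"],m["pose"][:3,3]);h,s,v=hsv(im)
for c in blobs(((h<6)|(h>174))&(s>150)&(v>90),20)[:3]: print("red",rect(m,c,103),c.min(0),c.max(0))
k=(v>140)&(s<50);k[:,:205]=0;k[:,305:]=0
im1=cv2.imread("pics/w1.png")[:,:,::-1].copy();m1=dict(np.load("w1.npz"))
for I,mm in((im1,m1),(im,m)):
    # bar edges at z=69: transitions around expected axis per row on the -y half over nests; use wide bright/desat pixels near axis
    h,s,v=hsv(I);L=[]
    for y in range(-150,-40,6):
        pr=proj(mm,[[587-.042*(y+8),y,69]])[0];r=int(round(pr[1]));c0=int(pr[0])
        if not 0<=r<384: continue
        g=I[r,c0-22:c0+22].astype(int).sum(1); e=np.abs(np.diff(g)); a=22-14+np.argmax(e[8:22]);b=22+np.argmax(e[22:36])
        x=cast(mm,[[c0-22+a+.5,r],[c0-22+b+.5,r]],69); L.append((x[:,0].mean(),x[0,1],abs(x[0,0]-x[1,0])))
    L=np.array(L);ok=abs(L[:,2]-20)<5
    if ok.sum()>3:
        p=np.polyfit(L[ok,1],L[ok,0],1);print("bar yaw",-np.degrees(np.arctan(p[0])),"x at y=-8",np.polyval(p,-8),ok.sum())
```

```text
[593.   -6.9 456.4] [594.6 -85.8 421.1]
red [580.9 104.5  16.1  30.    2.4] [253 241] [267 264]
red [728.7 152.3  17.6  41.3  79. ] [116 278] [151 292]
bar yaw 3.3761101205695874 x at y=-8 586.856005420226 19
bar yaw 2.2664186881980712 x at y=-8 587.1033776881318 19
```

```bash
python3 -c "
from bench import arm
print(arm.job_done())"
```

```text
the job is handed in; nothing more can be done
None
```

Job handed in: the two black heels (dee and rect) lie flat in the right-hand tray, the dee, rect and oval blanks are seated in their own nests (I saw no round blank on the bench), and the bar was swung fully open, then closed to its stop at the end.

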